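Lock the lifting clevis pin with its R-clip

TASK

Take the big R-clip with the orange grip from its stand and lock the clevis pin with it: push the clip's straight leg right through the hole drilled across the pin, until the bow springs over the pin and closes round it, then let go. If the leg catches on the pin, feel for the hole, which may sit up to a centimetre along the pin from where it should be, rather than forcing it. Leave the other things on the cart where they are.

Things in the scene. Friction and masses are not known exactly. Their poses are not given: they have to be found in the camera images.
- pin_mark (a point): Point on the axis of the 30 mm steel clevis pin where its cross hole should be; y: pin's axis, level, to its free end; z: direction of the hole's axis, up out of the mouth for the leg, leaning 23 to 40 degrees from vertical to the clevis's -x side. The pin has end play: the real hole may lie up to 10 mm either way along y (no point marks it; it is brass-yellow around). Find it by touch or sight.
- clevis: Blue fixed clevis that carries the pin: base plate 150 x 140 x 12 mm, origin under it; The pin (its end 26 mm beyond the hole) sits tight. pin_mark is at x = 0, y = 55 mm, z = 100 mm. The cheek plate nearer the hole ends 33 mm before pin_mark on the -y side and 30 mm above the pin's axis. Hole: 8 mm wide, 30 mm long, mouth 15 mm from the pin's axis. Below the hole, 70 mm along its axis are free.
- clip_grip (a point): Centre of the R-clip's orange grip, 36 mm (x) by 14 mm (y, the faces to pinch) by 46 mm (z): underside 26 mm below this point, top 20 mm above. Straight leg: 6 mm thick, along -z at x = -8 mm, y = 0, round end 141 mm below this point. Springy bow: beside the leg on its +x side in the plane y = 0, its flared end 127 mm below this point.
- stand: Fixed aluminium clip stand, base 110 x 80 mm. The clip stands upright, leg down, in the slot between its two 6 mm plates (x axes of both agree), the grip's underside resting on their tops, 122 mm above the table. It has a few mm of play and must be lifted straight up about 125 mm to come clear. Origin under the leg.
- clip_seat (a point): Point on the axis of the clip's straight leg, 86 mm below clip_grip and 55 mm before the leg's end, opposite the hollow of the bow. With the clip home this point is in the middle of the hole, on the pin's axis, and the leg lies along the hole. Axes as clip_grip.
- clip_tip (a point): End of the clip's straight leg. Axes as clip_grip.
- bow (a joint): How far the clip's bow is sprung open (rad), 0 relaxed. Going in, the bow meets the pin with clip_seat about 35 mm short of the hole's middle, is forced open to about 0.07 rad at about 18 mm short, then springs back to nearly 0 as the pin drops into its hollow. It takes roughly 5 to 12 N along the leg, then draws itself in.
- bolt_bin: Blue open bin of bolts, 140 x 110 x 60 mm; origin at the centre of its underside. A bystander: leave it.
- collar: Aluminium collar, 76 mm diameter, 45 mm tall; origin at the centre of its underside. A bystander: leave it.
- eyebolt: Dark steel eyebolt standing on its flange, 44 mm wide, 66 mm tall; origin at the centre of its underside. A bystander: leave it.
- hammer: Hammer lying flat; origin at the centre of its underside. A bystander: leave it.
- wrench: Steel wrench lying flat; origin at the centre of its underside. A bystander: leave it.
- pad_block: Cream abrasive block, 100 x 60 x 30 mm; origin at the centre of its underside. A bystander: leave it.
- spare_pin: Spare steel pin lying down, 117 mm long, 24 mm thick; origin at the centre of its underside. A bystander: leave it.
- clip: The whole R-clip (161 mm long, about 0.1 kg); origin on the leg's axis at the grip's lower face. Axes as clip_grip.
Not all that is in view belongs to the job. Leave any pink look-alike of the clip alone. Of the things that look like the clevis, the smaller one is meant.

How it is judged:
By the outcome, as a careful person would: the job done as asked, in the order asked, and still so for the second after the job is handed in, with the robot touching nothing.
It also fails if it takes over 64 s, if anything falls off the work surface, if the arm or the gripper's body presses on something with over 40 N, if the wrist force passes 120 N, or if a joint passes its speed limit or range.

ROBOT

A 7-joint arm with a two-finger parallel gripper is mounted at the origin on the work surface. World frame = base frame: x ahead of the robot, y to its left, z up, the work surface at z = 0. Lengths are in m, angles in rad, forces in N, time in s.
With the tool pointing down it reaches from about 0.425 to 0.925 m from the base axis. Payload 6.8 kg.
Tool frame: the origin (TCP) lies between the finger pads; the fingertips stand r.tip_extent ahead of it and the grasp point (between the pads) lies 5 mm behind it (r.tip_extent is the distance from the TCP to the fingertips, in m); y points along the fingers, x is the direction in which the jaws open and shut, and the axes are right-handed (so a half turn about y gives the same grasp; the last joint's range is limited). The gripper opens to 85 mm and grips with 20 to 120 N. Pads are 22 mm wide; open, the fingers measure 114 mm over their backs; the gripper's body (76 mm by 85 mm) begins 54 mm behind the grasp point. The pads swing forward as they close: fully open they stand 13 mm farther back than shut.
Start: joints at [-1.227, 0.477, 0.022, 1.555, -0.011, 1.109, -0.083], TCP at [0.295, 0.607, 0.245] pointing down, gripper open.
Joint ranges: [-2.96, 2.96], [-0.34, 2.1], [-1.41, 1.46], [0.24, 2.44], [-1.37, 4.51], [0.17, 1.92], [-2.96, 2.96]. Speed limits (rad/s): [2.39, 2.39, 3.14, 3.14, 3.14, 3.14, 3.14].

INTERFACE

Orientations are given as a rotation vector (axis times angle).
In Python, from bench import r gives the robot as it stands.
- The arm moves only by the tool send_rows, never from a script. Its argument "plan" is a list of rows, each a list of 5 numbers: the shift along the tool's x, y, z in cm, then the turn about the tool's y in degrees, then the opening, from 0 (shut) to 1 (fully open). In form: [[dx, dy, dz, spin, grip], ...]. A call has 1 to 12 rows; each row shifts and turns the commanded pose from where the row before left it, along the tool's axes as they then stand; what a row does not reach is not made up. A row lasts 1/8 s, in which the tool goes at most 62.5 mm and 10.7 degrees, less where a joint would pass 70% of its speed; a pose out of reach is approached as far as the arm can. A call is refused whole if a number of a shift passes 6.25 or a number of a turn 10.7, either way. A call with a gripper value outside its range is refused whole. The fingers move at their own pace and stop on an object; "force" is the grip in N (left out, the last holds). Time passes only in rows, so rows that do not move let the fingers close. It gives the time, the measured TCP pose, the force and the opening at its end, in the units of the state.
- r.get_obs(): the state, without advancing time (a new reading comes with each control period).
- r.grab_frame(name): name is "side" or "top"; returns a dict with "image" (420x560x3 uint8, red, green, blue), "camera_matrix" (3x3 intrinsics, pixels), "cam_to_world" (4x4, takes a point from camera to world coordinates). Camera axes: x right, y down, z forward; pixel columns grow to the right and rows downward; lengths in m; the calibration is good to about 2 mm. A picture is of the moment at which its call begins. There is no depth.
- r.hand_in(): hands the job in, once; it reports no verdict.
Trained networks look in the newest picture that a camera, given by its name, has taken for a name from the list of things; names that differ only in an ending like _2 or _b are one class to them, and where a whole thing is asked for, a point or a joint stands for the part that bears it (a point fixed in the world has none). Each returns a list of dicts, best first, with "p" (0 to 1); they miss things now and then, are a little off and sometimes report something else, mostly with a low value. They report only what shows in the picture. A call takes as long as a camera call. They do not tell look-alikes from the thing itself.
- r.recognise(camera, target): "rect" ([left, top, right, bottom] in pixels, round what is visible of it).
The state is a dict: "clock": time; "joints": joint angles; "qvel": joint speeds; "tau": joint torques, N m; "tcp_pos": TCP position; "orientation": TCP orientation; "contact_force": force on the tool from outside, world axes, zero at the start; "moment": the same for the moment, N m; "grip_width": finger opening in m.
Only numpy, scipy, OpenCV 4.12 (cv2) and the standard library are available. Lean on these libraries where they do the work, as an engineer would, in place of code of your own. Each camera call takes 0.05 s, during which the arm holds its last target.

## Working session

There is one attempt and no reset: what is moved stays moved. The work goes in short steps, Python scripts to look and compute and a tool call to move; the robot and the scene stay as the last step left them, time stands still between calls to the robot, and variables do not carry over. Pictures are saved under pics/ and viewed, and the job is handed in when it is done.

Besides the shell and the picture viewer there is one more tool, called after ">>>" in YAML: its name, and indented under it one key for each argument. send_rows: Moves the arm, as the interface text tells. Its arguments: {"type":"object","properties":{"plan":{"type":"array","items":{"type":"array","items":{"type":"number"}}},"force":{"type":"number"}},"required":["plan"]}

```bash
ls; mkdir -p pics; python3 - <<'E'
from bench import r
import cv2,json,numpy as np
print(r.get_obs()); print(r.tip_extent)
for n in("side","top"):
    f=r.grab_frame(n); cv2.imwrite(f"pics/{n}0.png",f["image"][:,:,::-1]); print(n,f["camera_matrix"].tolist(),f["cam_to_world"].tolist())
    for t in ["clip","clip_grip","clip_tip","clip_seat","pin_mark","clevis","stand","bow"]:
        try: print(t,[(np.round(d["rect"]).tolist(),round(d["p"],2)) for d in r.recognise(n,t)])
        except Exception as e: print(t,e)
E
```

```text
pics
{'clock': 0.0, 'joints': array([-1.22710528,  0.47782569,  0.02231474,  1.55645307, -0.01151222,
        1.10929843, -0.0831036 ]), 'qvel': array([-0.00078587,  0.00051585, -0.00101199,  0.00156612,  0.00033221,
        0.00053773, -0.00036117]), 'tau': array([ 7.08012431e-04, -5.96465635e+01,  1.60831869e+00, -2.81184286e+01,
        1.25684054e-02,  9.32497031e-03,  3.00038948e-06]), 'tcp_pos': array([0.29443611, 0.60676471, 0.24430736]), 'orientation': array([-1.39079029, -0.86923253,  0.87170684]), 'contact_force': array([ 0.37428438, -0.46660801, -0.36848083]), 'moment': array([-0.00946787,  0.02716154, -0.00851716]), 'grip_width': 0.08548776661561387}
0.014
side [[436.22515192660893, 0.0, 277.4944105289069], [0.0, 436.22515192660893, 209.44030182242838], [0.0, 0.0, 1.0]] [[0.9934277176831577, -0.07408060590450899, 0.08725499164892024, 0.42712381775801034], [-0.11344250730473678, -0.5357569174557059, 0.8367169909442348, -0.9411559119205393], [-0.015237036301297628, -0.8411162756879579, -0.5406396614174473, 0.7253231984905743], [0.0, 0.0, 0.0, 1.0]]
clip [([267.0, 148.0, 317
[... 1066 characters left out ...]
], [0.0, 0.0, 0.0, 1.0]]
clip [([274.0, 257.0, 314.0, 278.0], 0.52), ([327.0, 160.0, 338.0, 171.0], 0.45)]
clip_grip [([280.0, 253.0, 321.0, 277.0], 0.68)]
clip_tip [([279.0, 255.0, 316.0, 277.0], 0.88), ([330.0, 159.0, 338.0, 174.0], 0.52)]
clip_seat [([276.0, 251.0, 324.0, 275.0], 0.88), ([327.0, 160.0, 336.0, 172.0], 0.53)]
pin_mark [([164.0, 275.0, 245.0, 297.0], 0.78), ([181.0, 180.0, 241.0, 195.0], 0.57), ([342.0, 262.0, 376.0, 296.0], 0.23)]
clevis [([165.0, 246.0, 245.0, 319.0], 0.67), ([182.0, 162.0, 243.0, 218.0], 0.57)]
stand [([305.0, 153.0, 344.0, 192.0], 0.68), ([185.0, 161.0, 244.0, 220.0], 0.39)]
bow [([293.0, 262.0, 314.0, 272.0], 0.48), ([265.0, 123.0, 288.0, 146.0], 0.19)]
```

View pics/side0.png

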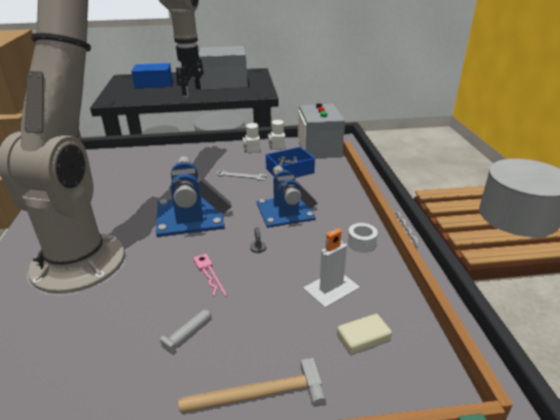

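View pics/top0.png

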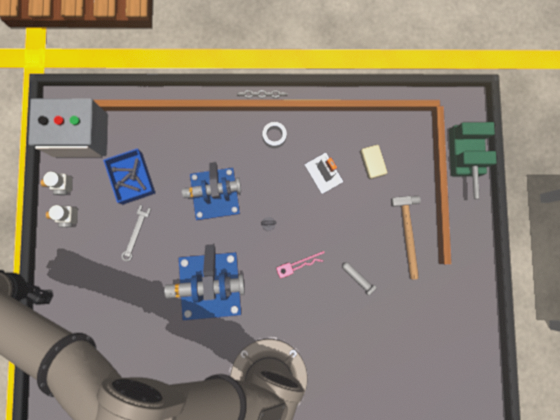

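Clevis candidates in the top picture are (210,285), large, and (213,192), small; the smaller fits. The orange clip stands at top (330,165) / side (333,240). The pink look-alike lies at top (300,265). I'll enlarge these to confirm.

```bash
python3 - <<'E'
import cv2,numpy as np
s=cv2.imread("pics/side0.png");t=cv2.imread("pics/top0.png")
def c(im,x0,y0,x1,y1,w,h):return cv2.resize(im[y0:y1,x0:x1],(w,h),interpolation=cv2.INTER_CUBIC)
a=np.hstack([c(s,245,155,325,235,400,400),c(t,175,155,255,235,400,400)])
cv2.imwrite("pics/c1.png",a)
a=np.hstack([c(s,295,220,375,310,400,450),c(t,295,145,355,212,400,450)])
cv2.imwrite("pics/c2.png",a)
E
```

```text
(no output)
```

View pics/c1.png

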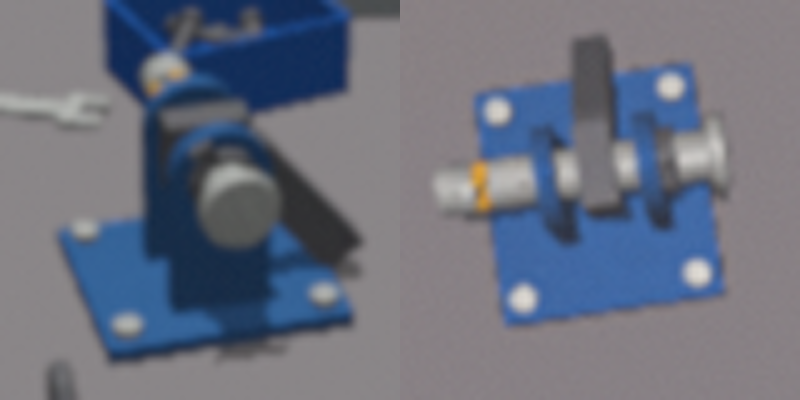

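View pics/c2.png

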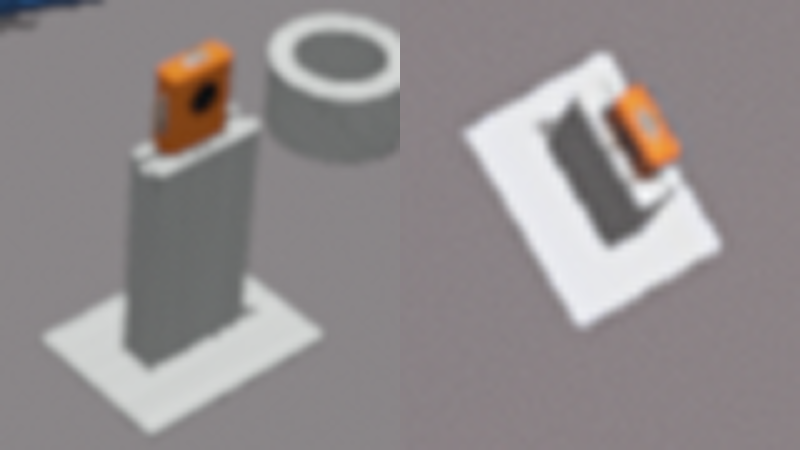

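```bash
cat > h.py <<'E'
import numpy as np,cv2
def cams():
    from bench import r
    C={}
    for n in("side","top"):
        f=r.grab_frame(n);C[n]=f
    return C
K={"side":([436.22515192660893,277.4944105289069,209.44030182242838],[[0.9934277176831577,-0.07408060590450899,0.08725499164892024,0.42712381775801034],[-0.11344250730473678,-0.5357569174557059,0.8367169909442348,-0.9411559119205393],[-0.015237036301297628,-0.8411162756879579,-0.5406396614174473,0.7253231984905743],[0,0,0,1]]),
"top":([475.96582951278964,272.21624396927325,209.91589812428907],[[-0.008430329745206435,-0.9939257393359545,0.1097294592434639,0.34793170499104775],[-0.9997018242479178,0.0058623621242530205,-0.023704330948355237,0.020782859437646205],[0.02291707083752452,-0.10989657590571254,-0.9936787964269076,1.502701699308056],[0,0,0,1]])}
def proj(n,P):
    (f,cx,cy),T=K[n];T=np.array(T);P=np.atleast_2d(P)
    q=(P-T[:3,3])@T[:3,:3];return np.c_[f*q[:,0]/q[:,2]+cx,f*q[:,1]/q[:,2]+cy]
def ray(n,uv,z):
    (f,cx,cy),T=K[n];T=np.array(T);d=T[:3,:3]@np.array([(uv[0]-cx)/f,(uv[1]-cy)/f,1]);o=T[:3,3]
    return o+d*(z-o[2])/d[2]
def tri(us,ut):
    A=[];b=[]
    for n,uv in(("side",us),("top",ut)):
        (f,cx,cy),T=K[n];T=np.array(T);d=T[:3,:3]@np.array([(uv[0]-cx)/f,(uv[1]-cy)/f,1]);d/=np.linalg.norm(d)
        M=np.eye(3)-np.outer(d,d);A.append(M);b.append(M@T[:3,3])
    A=np.vstack(A);b=np.hstack(b);return np.linalg.lstsq(A,b,rcond=None)[0]
E
python3 - <<'E'
import cv2,numpy as np
s=cv2.imread("pics/side0.png");t=cv2.imread("pics/top0.png")
def c(im,x0,y0,w,h,k):
    o=cv2.resize(im[y0:y0+h,x0:x0+w],None,fx=k,fy=k,interpolation=cv2.INTER_NEAREST)
    for i in range(0,w,5):cv2.putText(o,str(x0+i),(i*k,8),0,.3,(0,255,255),1);cv2.line(o,(i*k,0),(i*k,h*k),(0,255,255) if 0 else (120,160,120),1)
    for i in range(0,h,5):cv2.putText(o,str(y0+i),(0,i*k+8),0,.3,(0,255,255),1);cv2.line(o,(0,i*k),(w*k,i*k),(120,160,120),1)
    return o
cv2.imwrite("pics/t1.png",c(t,178,158,70,65,9)[:600])
cv2.imwrite("pics/s1.png",c(s,250,155,75,75,8))
cv2.imwrite("pics/s2.png",c(s,298,222,66,92,6))
cv2.imwrite("pics/t2.png",c(t,300,145,50,52,11))
E
```

```text
(no output)
```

View pics/t1.png

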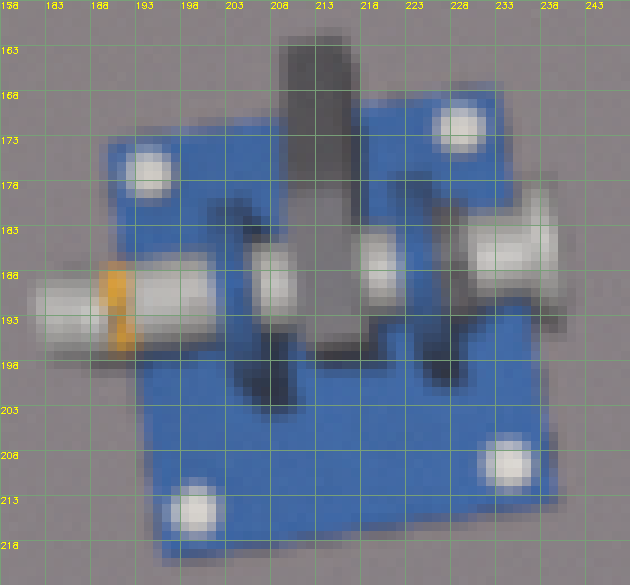

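View pics/s1.png

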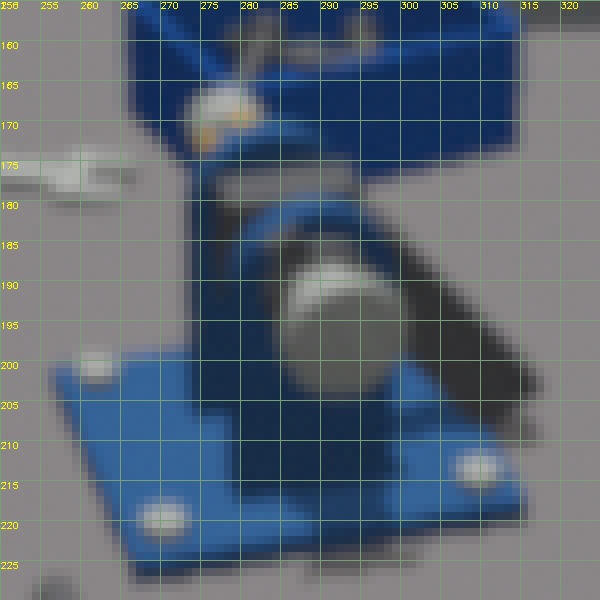

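View pics/s2.png

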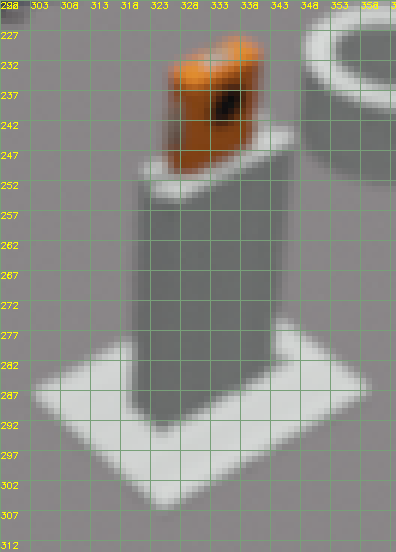

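View pics/t2.png

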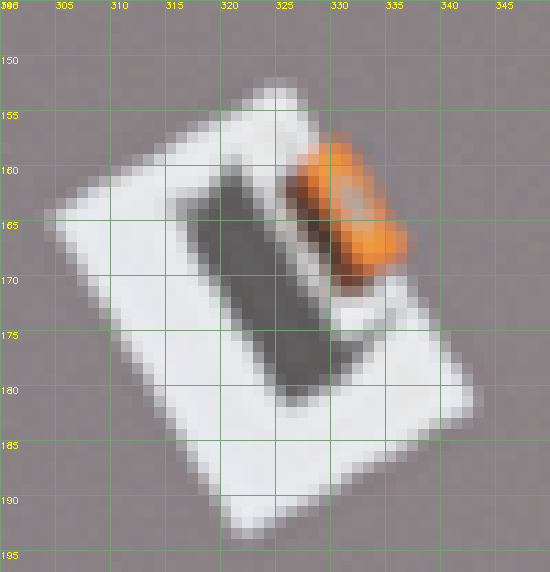

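```bash
python3 - <<'E'
from h import *
from scipy.optimize import least_squares
def fit(obs,x0,L,W,z):
    cs=np.array([[L/2,W/2],[L/2,-W/2],[-L/2,-W/2],[-L/2,W/2]])
    def P(p):
        c,s=np.cos(p[2]),np.sin(p[2]);R=np.array([[c,-s],[s,c]]);q=cs@R.T+p[:2];return np.c_[q,np.full(4,z)]
    def res(p):
        Q=P(p);return np.concatenate([(proj(n,Q[i])[0]-uv) for n,i,uv in obs])
    s=least_squares(res,x0);print(s.x,np.degrees(s.x[2]),np.round(s.fun.reshape(-1,2),1).tolist());return s.x
top=[(189.4,173.1),(233.1,166.7),(239.5,212.7),(195.6,219.7)]
obs=[("top",i,uv) for i,uv in enumerate(top)]
c0=ray("top",(213,192),.012)
p=fit(obs,[*c0[:2],.1],.15,.14,.012)
sd=[("side",3,(256,201)),("side",2,(266.1,225.4)),("side",1,(314.8,217.6))]
fit(sd,p,.15,.14,.012)
p=fit(obs+sd,p,.15,.14,.012)
c,s=np.cos(p[2]),np.sin(p[2]);Rz=np.array([[c,-s],[s,c]])
def cl(x,y,z):return np.array([*(Rz@[x,y]+p[:2]),z])
print("pin_mark",cl(0,.055,.1))
for n in("top","side"):print(n,"mark",proj(n,cl(0,.055,.1)),"pin top",proj(n,cl(0,.055,.115)),"end",proj(n,cl(0,.081,.1)), "cheekedge",proj(n,cl(0,.022,.13)))
st=[(303.9,164.5),(325,152),(342.7,180.9),(321.8,192.7)]
st=[(u-.5,v-.5) for u,v in st]
# long axis x: st1->st2
for z in(.0,.006,.01):
  o=[("top",i,st[j]) for i,j in((0,2),(1,3),(2,0),(3,1))]
  q=fit(o,[*ray("top",(323,172),z)[:2],-2.1],.11,.08,z)
  o2=[("side",2,(302.8,286.5)),("side",1,(324.2,304.8)),("side",0,(358.7,285.2))]
  for a,b in (((2,1,0),o2),):
    q2=fit([("side",k,uv[2]) for k,uv in zip((3,2,1),o2)],q,.11,.08,z)
    q2=fit([("side",k,uv[2]) for k,uv in zip((2,1,0),o2)],q,.11,.08,z)
E
```

```text
[0.56757774 0.16717976 0.14314522] 8.201617026017104 [[-0.2, -0.1], [-0.1, -0.1], [0.3, 0.3], [-0.1, -0.1]]
[0.56404197 0.16270377 0.13441752] 7.701556625336538 [[-0.3, -0.2], [-0.4, 0.0], [0.7, 0.0]]
[0.56601407 0.16635468 0.13894186] 7.960782144034724 [[0.1, 0.2], [0.3, 0.4], [0.5, 0.9], [0.1, 0.3], [0.1, -0.8], [0.3, -0.7], [1.2, -0.8]]
pin_mark [0.55839683 0.22082465 0.1       ]
top mark [[193.38146186 191.76220656]] pin top [[192.65760616 191.00703387]] end [[184.65330318 193.00731779]] cheekedge [[203.2179429  188.62520906]]
side mark [[280.17435792 174.36005431]] pin top [[280.11500626 169.95389722]] end [[278.02126968 170.52033806]] cheekedge [[282.92280057 170.42506542]]
[ 0.63559776 -0.17883236 -2.6105191 ] -149.57172651262272 [[0.2, -0.2], [-0.1, 0.6], [-0.1, -0.3], [-0.0, -0.2]]
[ 0.63256615 -0.17376247  0.5198847 ] 29.787199407181337 [[-0.4, -0.5], [0.3, 0.4], [0.1, -0.0]]
[ 0.62382344 -0.17101527 -1.01357519] -58.07358038820225 [[-3.5, -6.1], [6.7, 0.8], [-3.6, 4.9]]
[ 0.63445272 -0.17803548 -2.61054221] -149.57305077525254 [[0.3, -0.1], [-0.1, 0.7], [-0.1, -0.3], [-0.0, -0.3]]
[ 0.6309363  -0.1798625   0.52113003] 29.858551225904847 [[-0.6, -0.5], [0.3, 0.5], [0.3, -0.1]]
[ 0.62222936 -0.17712097 -1.01468998] -58.13745332586103 [[-3.7, -6.3], [6.7, 0.9], [-3.4, 4.9]]
[ 0.63368938 -0.17750423 -2.61055772] -149.57393960553296 [[0.3, -0.1], [-0.1, 0.8], [-0.2, -0.3], [-0.0, -0.3]]
[ 0.62984959 -0.18392854  0.52197549] 29.906992591359117 [[-0.8, -0.5], [0.3, 0.6], [0.5, -0.2]]
[ 0.62116697 -0.18119086 -1.01544805] -58.180887825056054 [[-3.8, -6.4], [6.7, 0.9], [-3.2, 4.9]]
```

```bash
python3 - <<'E'
from h import *
s=cv2.imread("pics/side0.png");t=cv2.imread("pics/top0.png")
for n,im,(x0,y0,x1,y1) in(("side",s,(318,222,350,256)),("top",t,(318,150,345,180))):
    h=cv2.cvtColor(im,cv2.COLOR_BGR2HSV)[y0:y1,x0:x1].astype(int)
    for lab,m in(("all",(h[...,0]<18)&(h[...,1]>130)),("bright",(h[...,0]<20)&(h[...,1]>130)&(h[...,2]>190))):
        y,x=np.nonzero(m);print(n,lab,len(x),x.mean()+x0,y.mean()+y0,x.min()+x0,x.max()+x0,y.min()+y0,y.max()+y0)
print(ray("top",(332.3,162.3),.168), ray("side",(333,231.6),.168), tri((333,231.6),(332.3,162.3)))
for q in ([.6345,-.178],[.6325,-.177]):
  for sg in (1,-1):
    a=np.radians(30);g=np.array(q)+sg*.008*np.array([np.cos(a),np.sin(a)])
    print(q,sg,g,proj("top",[*g,.168]),proj("side",[*g,.168]))
# brass pixel values
print("top");print(t[184:200,186:196,::-1].reshape(16,-1))
print("side");print(s[163:177,271:285,::-1].reshape(14,-1))
E
```

```text
side all 202 333.35643564356434 239.16336633663366 327 340 229 249
side bright 40 333.525 232.3 327 340 229 235
top all 52 331.09615384615387 164.03846153846155 327 336 158 170
top bright 37 331.6216216216216 163.32432432432432 328 336 158 168
[ 0.63140926 -0.18421723  0.168     ] [ 0.62698511 -0.18410056  0.168     ] [ 0.62917816 -0.18391322  0.16818827]
[0.6345, -0.178] 1 [ 0.6414282 -0.174    ] [[328.66611044 158.87367347]] [[338.42689918 228.43694223]]
[0.6345, -0.178] -1 [ 0.6275718 -0.182    ] [[331.55746131 163.62111948]] [[333.05230757 231.02351785]]
[0.6325, -0.177] 1 [ 0.6394282 -0.173    ] [[328.33293051 159.56086001]] [[337.43314503 228.2482186 ]]
[0.6325, -0.177] -1 [ 0.6255718 -0.181    ] [[331.2244721 164.3098256]] [[332.05405515 230.83143777]]
top
[[134 127 133 137 129 133 137 129 132 136 128 132 121 120 136  83 106 149
   60  99 158  61 101 160  62 103 160  59  99 159]
 [137 129 133 136 129 133 137 129 133 135 130 134 121 119 133  84 102 142
   61  97 156  60  98 157  67 103 159  71 103 158]
 [134 127 131 132 125 130 134 127 130 136 128 130 129 120 125 104 103 126
  
[... 3430 characters left out ...]
 [ 57  65  93  33  49  86  51  58  83  95  85  82 125 106  91 119 109 112
   86  99 128  56  87 129  37  73 116  32  64 103  27  55  90  25  50  81
   26  48  77  24  48  76]
 [ 94  94 107  57  66  93  40  54  87  64  70  92  81  84 105  72  85 118
   49  78 117  36  67 106  28  56  89  25  49  78  26  48  74  27  47  72
   26  47  72  28  48  73]
 [121 118 123  95  95 108  57  68  96  42  64 101  46  72 111  40  70 108
   36  63  97  33  54  83  34  51  76  35  52  75  40  55  77  45  59  79
   49  61  80  54  64  82]
 [135 131 133 119 117 123  86  92 110  50  72 106  37  67 105  41  64  96
   51  65  87  58  66  83  64  71  85  68  74  88  72  78  92  76  82  94
   80  85  96  85  89  98]]
```

```bash
python3 - <<'E'
from h import *
for n,p in(("top",[.56758,.16718,.14315]),("side",[.56404,.1627,.1344]),("both_top",[.56601,.16635,.1389]),("both_side",[.56601,.16635,.1389])):
    c,s=np.cos(p[2]),np.sin(p[2]);Rz=np.array([[c,-s,0],[s,c,0],[0,0,1]])
    def W(q):return Rz@np.array(q)+[p[0],p[1],0]
    nn=n.split("_")[-1]
    print(n)
    for off in(0,.005,.01):
        print(off,"end",proj(nn,W([0,.081+off,.1])).round(1)[0],[ (th,proj(nn,W([-.015*np.sin(np.radians(th)),.055+off,.1+.015*np.cos(np.radians(th))])).round(1)[0].tolist()) for th in(-60,0,23,31,40,90)])
E
```

```text
top
0 end [184.4 192.6] [(-60, [192.2, 186.6]), (0, [192.4, 190.6]), (23, [192.7, 192.6]), (31, [192.8, 193.2]), (40, [193.0, 193.9]), (90, [193.8, 196.3])]
0.005 end [182.7 192.8] [(-60, [190.5, 186.9]), (0, [190.7, 190.8]), (23, [191.0, 192.8]), (31, [191.2, 193.5]), (40, [191.3, 194.2]), (90, [192.1, 196.5])]
0.01 end [181.  193.1] [(-60, [188.8, 187.1]), (0, [189.0, 191.1]), (23, [189.3, 193.1]), (31, [189.5, 193.7]), (40, [189.6, 194.4]), (90, [190.4, 196.8])]
side
0 end [277.6 171.1] [(-60, [283.9, 172.2]), (0, [279.7, 170.5]), (23, [277.8, 171.1]), (31, [277.2, 171.5]), (40, [276.6, 172.0]), (90, [274.9, 175.6])]
0.005 end [277.2 170.4] [(-60, [283.5, 171.5]), (0, [279.3, 169.8]), (23, [277.4, 170.4]), (31, [276.8, 170.8]), (40, [276.2, 171.2]), (90, [274.5, 174.8])]
0.01 end [276.8 169.6] [(-60, [283.0, 170.7]), (0, [278.9, 169.1]), (23, [277.0, 169.7]), (31, [276.4, 170.0]), (40, [275.8, 170.5]), (90, [274.1, 174.1])]
both_top
0 end [184.7 193. ] [(-60, [192.5, 187.1]), (0, [192.7, 191.0]), (23, [193.0, 193.0]), (31, [193.1, 193.7]), (40, [193.3, 194.4]), (90, [194.0, 196.7])]
0.005 end [183.  193.2] [(-60, [190.8, 187.3]), (0, [191.0, 191.2]), (23, [191.3, 193.3]), (31, [191.4, 193.9]), (40, [191.6, 194.6]), (90, [192.4, 197.0])]
0.01 end [181.3 193.5] [(-60, [189.1, 187.6]), (0, [189.3, 191.5]), (23, [189.6, 193.5]), (31, [189.7, 194.2]), (40, [189.9, 194.9]), (90, [190.7, 197.2])]
both_side
0 end [278.  170.5] [(-60, [284.3, 171.6]), (0, [280.1, 170.0]), (23, [278.2, 170.6]), (31, [277.6, 170.9]), (40, [277.0, 171.4]), (90, [275.4, 175.0])]
0.005 end [277.6 169.8] [(-60, [283.9, 170.9]), (0, [279.7, 169.2]), (23, [277.8, 169.8]), (31, [277.2, 170.2]), (40, [276.6, 170.7]), (90, [275.0, 174.3])]
0.01 end [277.2 169.1] [(-60, [283.4, 170.1]), (0, [279.3, 168.5]), (23, [277.4, 169.1]), (31, [276.8, 169.4]), (40, [276.2, 169.9]), (90, [274.6, 173.5])]
```

```bash
cat > holefit.py <<'E'
from h import *
from scipy.ndimage import gaussian_filter
from scipy.optimize import least_squares
PO={"top":[.56758,.16718,.14315],"side":[.56404,.1627,.1344]}
WIN={"top":(184,183,198,201),"side":(271,164,285,177)}
def setup(n,k=6):
    x0,y0,x1,y1=WIN[n];p=PO[n]
    u=x0-.5+(np.arange((x1-x0)*k)+.5)/k;v=y0-.5+(np.arange((y1-y0)*k)+.5)/k
    U,V=np.meshgrid(u,v);return U,V,k
def cyl(n,U,V):
    (f,cx,cy),T=K[n];T=np.array(T);p=PO[n];c,s=np.cos(p[2]),np.sin(p[2]);Rz=np.array([[c,-s,0],[s,c,0],[0,0,1]])
    d=np.stack([(U-cx)/f,(V-cy)/f,np.ones_like(U)],-1)@T[:3,:3].T@Rz
    o=(T[:3,3]-[p[0],p[1],0])@Rz-[0,.055,.1]
    a=d[...,0]**2+d[...,2]**2;b=o[0]*d[...,0]+o[2]*d[...,2];cc=o[0]**2+o[2]**2-.015**2
    D=b*b-a*cc;ok=D>0;t=(-b-np.sqrt(np.maximum(D,0)))/a
    return ok,o+d*t[...,None]
def model(n,s,th,w,du,dv,G,cheek=True):
    U,V,k=G;ok,P=cyl(n,U-du,V-dv)
    y=P[...,1]-s;q=P[...,0]*np.cos(th)+P[...,2]*np.sin(th);zz=-P[...,0]*np.sin(th)+P[...,2]*np.cos(th)
    dist=np.hypot(q,y);
    br=1/(1+np.exp((np.abs(y)-w)/.0004))*(1/(1+np.exp(-(dist-.004)/.0004))*(zz>0)+(zz<=0))
    m=(ok*br)
    if n=="side": # cheek occlusion: cheek outer face at y=-.033
        pass
    m=gaussian_filter(m,.55*k);return m.reshape(m.shape[0]//k,k,-1,k).mean((1,3))
def run(imgs,ns=("top","side")):
    Gs={n:setup(n) for n in ns};obs={}
    for n in ns:
        x0,y0,x1,y1=WIN[n];im=imgs[n][y0:y1,x0:x1].astype(float);b=(im[...,2]-im[...,0])
        obs[n]=np.clip(b+5,0,None)/np.maximum(im[...,2],60)
    for th0 in(23,26,29,32,35,38,41,44):
        def res(x):
            out=[]
            for i,n in enumerate(ns):
                out.append((obs[n]-x[2+3*i]*model(n,x[0],np.radians(th0),x[1],x[3+3*i],x[4+3*i],Gs[n])).ravel())
            out.append([(x[j])*.15 for i in range(len(ns)) for j in(3+3*i,4+3*i)])
            return np.concatenate(out)
        x=least_squares(res,[.0065,.005]+[.7,0,0]*len(ns),x_scale=[.001,.001]+[.1,.3,.3]*len(ns),diff_step=1e-3)
        print(th0,round(x.cost,4),x.x.round(4))
if __name__=="__main__":
    im={n:cv2.imread(f"pics/{n}0.png") for n in("top","side")}
    run(im,("top",));run(im,("side",));run(im)
E
python3 holefit.py
```

```text
23 0.6509 [0.0059 0.0047 0.7884 0.012  0.0246]
26 0.6814 [ 0.006   0.0048  0.7702  0.0148 -0.0782]
29 0.7171 [ 0.006   0.0048  0.761  -0.0082 -0.1438]
32 0.7625 [ 0.0059  0.0048  0.7557 -0.0169 -0.2158]
35 0.8097 [ 0.0059  0.0048  0.7484 -0.0275 -0.263 ]
38 0.7957 [ 0.0062  0.005   0.715   0.0639 -0.0863]
41 0.8326 [ 0.0062  0.005   0.7114  0.063  -0.0894]
44 0.863 [ 0.0062  0.0049  0.7105  0.0718 -0.1109]
23 0.1364 [ 0.01    0.0048  0.4419  0.1116 -0.0325]
26 0.1376 [ 0.0104  0.0049  0.433   0.2514 -0.0837]
29 0.1424 [ 0.0101  0.0052  0.4049  0.1735 -0.0955]
32 0.1536 [ 0.0101  0.0056  0.3743  0.288  -0.1868]
35 0.1692 [ 0.0104  0.0058  0.3552  0.3204 -0.171 ]
38 0.1876 [ 0.0107  0.0062  0.3257  0.3256 -0.1621]
41 0.2066 [ 0.0105  0.0073  0.2753  0.3531 -0.2385]
44 0.2254 [ 0.0107  0.0076  0.2605  0.3651 -0.2157]
23 0.7931 [ 0.0068  0.0047  0.788   0.3238 -0.0213  0.4388 -0.1277 -0.4899]
26 0.8325 [ 0.0067  0.0047  0.7823  0.2658 -0.1352  0.4384 -0.1041 -0.5278]
29 0.8751 [ 0.006   0.0047  0.7771  0.0476 -0.1764  0.4277 -0.1885 -0.6246]
32 0.9574 [ 0.0066  0.0049  0.7503  0.1808 -0.2447  0.3819 -0.0723 -0.3102]
35 1.0276 [ 0.0065  0.0049  0.74    0.1723 -0.2921  0.3636 -0.054  -0.3196]
38 1.0876 [ 0.0051  0.0049  0.7195 -0.3031 -0.316   0.3849 -0.0764 -0.9023]
41 1.1802 [ 0.0065  0.005   0.717   0.1528 -0.3583  0.3209 -0.0479 -0.3086]
44 1.2478 [ 0.0064  0.0051  0.7057  0.1448 -0.3571  0.2995 -0.0589 -0.2926]
```

>>> send_rows:
  plan:
    - [0,-1,0,10.3,1]
    - [0,-1,0,10.3,1]
    - [0,-1,0,10.3,1]
    - [0,-1,0,10.3,1]
    - [0,-1,0,10.3,1]
    - [0,-1,0,10.3,1]
    - [0,0,0,10.4,1]
    - [0,0,0,10.4,1]
    - [0,0,0,10.4,1]
    - [0,0,0,10.4,1]
    - [0,0,0,10.3,1]
    - [0,0,0,10.3,1]
  force: 40

```text
clock: 2.4
tcp_pos: [0.2946, 0.6073, 0.3054]
orientation: [-1.411, 0.819, -0.818]
contact_force: [0.9, 0.6, -0.8]
grip_width: 0.0852
```

```bash
cat >> h.py <<'E'
def st():
    from bench import r
    from scipy.spatial.transform import Rotation as R
    o=r.get_obs();M=R.from_rotvec(o["orientation"]).as_matrix();return o,M
def need(target,yaw=None):
    o,M=st();d=(np.array(target)-o["tcp_pos"])@M*100
    y=np.degrees(np.arctan2(M[1,0],M[0,0]))
    print("t",round(o["clock"],2),"tcp",o["tcp_pos"].round(4),"yaw",round(y,1),"need cm",d.round(2),"spin",None if yaw is None else round(y-yaw,1),"w",round(o["grip_width"],4),"F",o["contact_force"].round(1),"q7",o["joints"][6].round(2),"tilt",M[:,1].round(3))
    return d
E
python3 -c "
from h import *
need([.63,-.183,.25],-60)"
```

```text
t 2.4 tcp [0.2946 0.6073 0.3054] yaw -60.2 need cm [ 85.26   5.52 -10.14] spin -0.2 w 0.0852 F [ 0.9  0.6 -0.8] q7 -2.08 tilt [-0.  0. -1.]
```

>>> send_rows:
  plan:
    - [4,0,-0.5,0,1]
    - [5,0,-0.6,0,1]
    - [5,0,-0.6,0,1]
    - [5,0,-0.6,0,1]
    - [5,0,-0.6,0,1]
    - [5,0,-0.6,0,1]
    - [5,0,-0.6,0,1]
    - [5,0,-0.6,0,1]
    - [5,0,-0.6,0,1]
    - [5,0,-0.6,0,1]
    - [5,0,-0.6,0,1]
    - [5,0,-0.6,0,1]

```text
clock: 3.9
tcp_pos: [0.5298, 0.0599, 0.3056]
orientation: [-1.412, 0.813, -0.814]
contact_force: [0.9, 0.6, -0.1]
grip_width: 0.0855
```

```bash
python3 -c "
from h import *
need([.63,-.183,.25],-60)"
```

```text
t 3.9 tcp [0.5298 0.0599 0.3056] yaw -59.9 need cm [26.04  5.55 -3.54] spin 0.1 w 0.0855 F [ 0.9  0.6 -0.1] q7 -1.09 tilt [ 0.001  0.001 -1.   ]
```

>>> send_rows:
  plan:
    - [5,0,-0.7,0,1]
    - [5,0,-0.7,0,1]
    - [5,1,-0.7,0,1]
    - [5,1,-0.7,0,1]
    - [4,1,-0.5,0,1]
    - [2,1,-0.2,0,1]
    - [0,1,0,0,1]
    - [0,0.5,0,0,1]
    - [0,0,0,0,1]
    - [0,0,0,0,1]

```text
clock: 5.15
tcp_pos: [0.6297, -0.1802, 0.2508]
orientation: [-1.413, 0.813, -0.813]
contact_force: [0.7, -0.4, 0.3]
grip_width: 0.0854
```

```bash
cat > shot.py <<'E'
import sys;from h import *
from bench import r
tag=sys.argv[1];x0,y0,w,h,k=map(int,sys.argv[2:7]);X0,Y0,W,H,k2=map(int,sys.argv[7:12])
o=[]
for n,(a,b,c,d,kk) in(("side",(x0,y0,w,h,k)),("top",(X0,Y0,W,H,k2))):
    im=r.grab_frame(n)["image"][:,:,::-1].copy();cv2.imwrite(f"pics/{n}_{tag}.png",im)
    q=cv2.resize(im[b:b+d,a:a+c],None,fx=kk,fy=kk,interpolation=cv2.INTER_CUBIC);o.append(q)
H=max(q.shape[0] for q in o);o=[np.pad(q,((0,H-q.shape[0]),(0,4),(0,0))) for q in o];z=np.hstack(o);print(z.shape);cv2.imwrite(f"pics/z_{tag}.png",z)
need([.63,-.183,.25],-60)
E
python3 shot.py g1 290 180 90 110 4 290 120 80 100 5
```

```text
(500, 768, 3)
t 5.25 tcp [ 0.6297 -0.1806  0.2508] yaw -59.8 need cm [ 0.22  0.08 -0.09] spin 0.2 w 0.0856 F [-0.3  0.4 -0.1] q7 -0.52 tilt [ 0.001  0.    -1.   ]
```

View pics/z_g1.png

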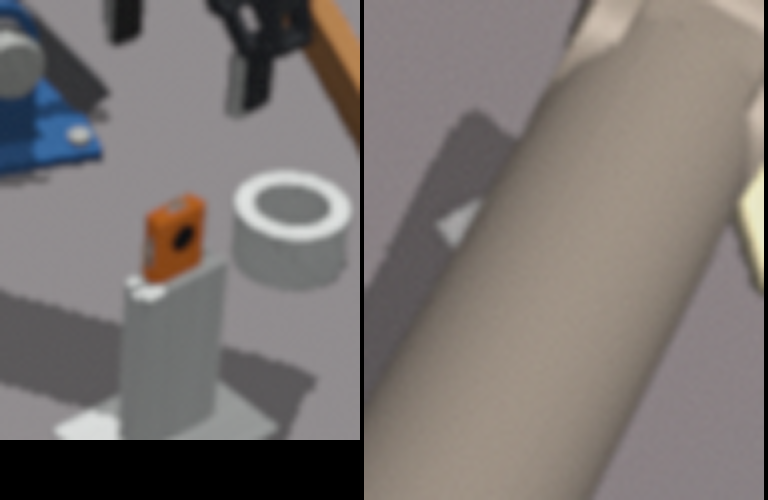

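>>> send_rows:
  plan:
    - [0.3,2,0,0,1]
    - [0,2,0,0,1]
    - [0,2,0,0,1]
    - [0,2,0,0,1]
    - [0,1.5,0,0,1]
    - [0,0.9,0,0,1]
    - [0,0,0,0,0.6]
    - [0,0,0,0,0.4]
    - [0,0,0,0,0.3]
    - [0,0,0,0,0.3]

```text
clock: 6.5
tcp_pos: [0.6312, -0.1838, 0.1468]
orientation: [-1.413, 0.813, -0.814]
contact_force: [-0.1, 0.1, -0.7]
grip_width: 0.0253
```

```bash
python3 shot.py g2 290 180 90 110 4 290 120 80 100 5
```

```text
(500, 768, 3)
t 6.6 tcp [ 0.6311 -0.1837  0.1465] yaw -59.9 need cm [ -0.12 -10.35  -0.05] spin 0.1 w 0.0257 F [ 0.3  0.2 -0.3] q7 -0.45 tilt [ 0.  0. -1.]
```

View pics/z_g2.png

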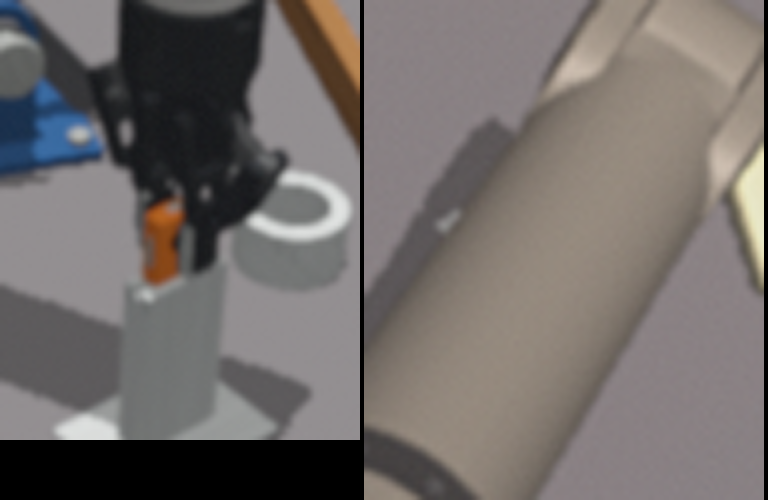

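```bash
python3 - <<'E'
from h import *
from scipy.spatial import ConvexHull
from scipy.ndimage import gaussian_filter
from scipy.optimize import minimize
s=cv2.imread("pics/side0.png");t=cv2.imread("pics/top0.png")
a=np.radians(30);ex=np.array([np.cos(a),np.sin(a),0]);ey=np.array([-np.sin(a),np.cos(a),0])
def mask(n,c,win,k=8):
    x0,y0,x1,y1=win
    P=[np.array(c)+sx*.018*ex+sy*.007*ey+[0,0,z] for sx in(-1,1) for sy in(-1,1) for z in(-.026,.02)]
    q=proj(n,P);h=cv2.convexHull(q.astype(np.float32))[:,0]
    m=np.zeros(((y1-y0)*k,(x1-x0)*k),np.uint8);cv2.fillConvexPoly(m,np.round((h-[x0-.5,y0-.5])*k).astype(np.int32),255)
    m=gaussian_filter(m/255.,.5*k);return m.reshape(y1-y0,k,x1-x0,k).mean((1,3))
W={"side":(318,220,350,260),"top":(318,148,346,182)}
for n,im in(("side",s),("top",t)):
    x0,y0,x1,y1=W[n];I=im[y0:y1,x0:x1].astype(float);ob=np.clip((I[...,2]-I[...,0])/np.maximum(I[...,2],40)/.85,0,1)
    best=[]
    for x in np.arange(.615,.646,.001):
        for y in np.arange(-.196,-.17,.001):
            best.append((((mask(n,(x,y,.148),W[n])-ob)**2).sum(),round(x,3),round(y,3)))
    best.sort();print(n,best[:6])
E
```

```text
side [(np.float64(48.93600579256009), np.float64(0.629), np.float64(-0.179)), (np.float64(49.66232183776086), np.float64(0.629), np.float64(-0.18)), (np.float64(49.81285264397057), np.float64(0.63), np.float64(-0.179)), (np.float64(50.233467903898116), np.float64(0.63), np.float64(-0.18)), (np.float64(50.425701255080895), np.float64(0.63), np.float64(-0.178)), (np.float64(51.00210312973853), np.float64(0.629), np.float64(-0.181))]
top [(np.float64(22.298390694968084), np.float64(0.631), np.float64(-0.184)), (np.float64(22.367925132940297), np.float64(0.631), np.float64(-0.185)), (np.float64(22.55939094401203), np.float64(0.63), np.float64(-0.185)), (np.float64(22.59463069425457), np.float64(0.633), np.float64(-0.184)), (np.float64(22.61985289028543), np.float64(0.632), np.float64(-0.184)), (np.float64(22.763761212660135), np.float64(0.631), np.float64(-0.183))]
```

>>> send_rows:
  plan:
    - [0,0,0,0,0.1]
    - [0,0,0,0,0]
    - [0,0,0,0,0]
    - [0,0,0,0,0]
    - [0,-1,0,0,0]
    - [0,-2,0,0,0]
    - [0,-2,0,0,0]
    - [0,-2,0,0,0]
    - [0,-2,0,0,0]
    - [0,-2,0,0,0]
    - [0,-2,0,0,0]
    - [0,-2,0,0,0]
  force: 40

```text
clock: 8.1
tcp_pos: [0.6309, -0.1838, 0.2976]
orientation: [-1.413, 0.814, -0.814]
contact_force: [0.8, -0.6, -1.1]
grip_width: 0.0133
```

```bash
python3 shot.py g3 290 160 90 125 4 290 120 80 100 5
```

```text
(500, 768, 3)
t 8.2 tcp [ 0.632  -0.1845  0.2992] yaw -59.9 need cm [-0.25  4.91 -0.12] spin 0.1 w 0.0135 F [ 0.  -0.7 -0.7] q7 -0.54 tilt [ 0.004 -0.001 -1.   ]
```

View pics/z_g3.png

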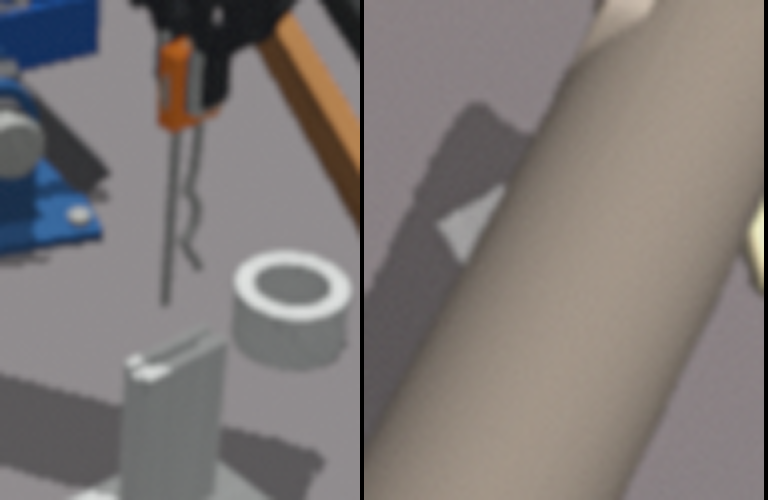

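>>> send_rows:
  plan:
    - [0,-1,0,7,0]
    - [0,-1,0,7.5,0]
    - [0,-1,0,7.5,0]
    - [0,0,0,0,0]

```text
clock: 8.7
tcp_pos: [0.6311, -0.1838, 0.3262]
orientation: [-1.274, 1.103, -1.104]
contact_force: [-0.4, 0.1, -1.9]
grip_width: 0.0136
```

```bash
python3 -c "
from h import *
need([.6073,.2294,.33],-82)"
```

```text
t 8.7 tcp [ 0.6311 -0.1838  0.3262] yaw -81.8 need cm [-41.24  -0.4    3.53] spin 0.2 w 0.0136 F [-0.4  0.1 -1.9] q7 -0.89 tilt [ 0.    -0.001 -1.   ]
```

>>> send_rows:
  plan:
    - [-4,0,0.4,0,0]
    - [-5,0,0.4,0,0]
    - [-5,0,0.4,0,0]
    - [-5,0,0.4,0,0]
    - [-5,0,0.4,0,0]
    - [-5,0,0.4,0,0]
    - [-5,0,0.4,0,0]
    - [-4,0,0.4,0,0]
    - [-2,0,0.3,0,0]
    - [-1.2,0,0,0,0]
    - [0,0,0,0,0]
    - [0,0,0,0,0]

```text
clock: 10.2
tcp_pos: [0.6078, 0.2268, 0.3265]
orientation: [-1.272, 1.106, -1.107]
contact_force: [-0.9, 0.6, -1.2]
grip_width: 0.0134
```

```bash
python3 -c "
from h import *
need([.6073,.2294,.213],-82)"; python3 shot.py p1 240 80 100 120 4 170 120 80 100 5
```

```text
t 10.2 tcp [0.6078 0.2268 0.3265] yaw -82.0 need cm [-0.27 11.35 -0.02] spin -0.0 w 0.0134 F [-0.9  0.6 -1.2] q7 -1.54 tilt [ 0. -0. -1.]
(500, 808, 3)
t 10.3 tcp [0.6078 0.2272 0.3266] yaw -82.0 need cm [40.93  7.66 -3.49] spin -22.0 w 0.0134 F [ 0.6  0.1 -1.1] q7 -1.54 tilt [ 0. -0. -1.]
```

View pics/z_p1.png

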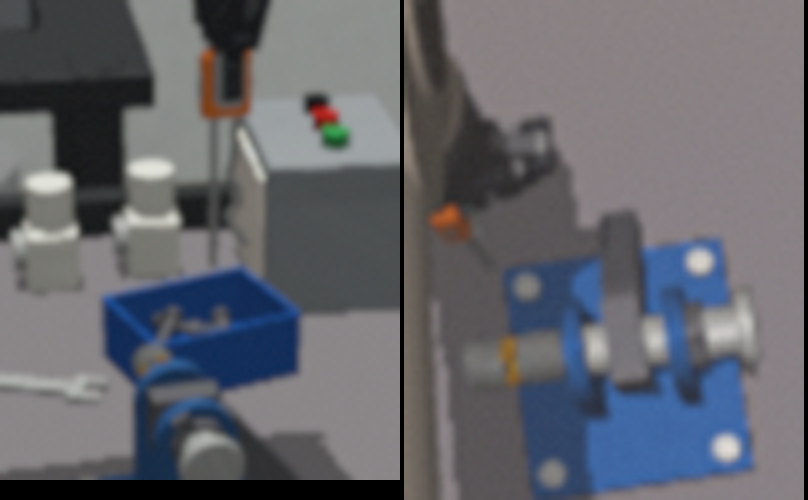

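```bash
python3 - <<'E'
import cv2,holefit as H
H.run({n:cv2.imread(f"pics/{n}_p1.png") for n in("top","side")},("top",))
H.run({n:cv2.imread(f"pics/{n}_p1.png") for n in("top","side")},("side",))
t=cv2.imread("pics/top_p1.png")
print(t[186:199,187:195,::-1].reshape(13,-1))
E
```

```text
23 0.8098 [0.0059 0.005  0.7108 0.0204 0.0422]
26 0.8122 [ 0.006   0.0051  0.6999  0.0171 -0.0541]
29 0.8219 [ 0.006   0.0051  0.6909  0.0017 -0.1006]
32 0.8354 [ 0.006   0.0052  0.6834 -0.0147 -0.1226]
35 0.8518 [ 0.006   0.0052  0.6788 -0.0216 -0.1474]
38 0.8654 [ 0.0059  0.0052  0.674  -0.0266 -0.1697]
41 0.8786 [ 0.0059  0.0052  0.6701 -0.0279 -0.1898]
44 0.8891 [ 0.0059  0.0052  0.663  -0.0324 -0.1688]
23 0.0891 [ 0.0121  0.0032  0.5086  0.2708 -0.0915]
26 0.0873 [ 0.0121  0.0033  0.4809  0.2634 -0.1048]
29 0.0909 [ 0.0122  0.0036  0.4402  0.3149 -0.1292]
32 0.0975 [ 0.0119  0.004   0.3943  0.3834 -0.1864]
35 0.1081 [ 0.0121  0.0047  0.3328  0.4343 -0.2349]
38 0.1201 [ 0.0123  0.005   0.3067  0.4471 -0.2114]
41 0.1329 [ 0.0127  0.0055  0.273   0.4755 -0.1913]
44 0.146 [ 0.0125  0.0061  0.2391  0.3954 -0.2062]
[[ 89  85  87  90  86  88  91  86  88  86  81  84  72  72  83  64  71  92
   65  77  99  71  82 101]
 [ 90  88  90  93  88  88 101  88  78 110  90  70 109  87  70  98  89  86
   93  94  99  97  99 104]
 [ 98  95  95 102  97  90 117  97  73 133 100  53 136 105  61 119 102  8
[... 339 characters left out ...]
19 118 124 120 115 124 111  99 122  96  64 130 101  53 127 111  81
  117 113 109 113 113 112]
 [117 117 117 118 119 118 111 106 104 111  91  71 132 103  53 132 111  75
  113 108 103 108 108 107]
 [110 109 108 109 108 108 106 104 100 111  92  70 131  98  49 128 102  64
  109 101  90 101  99  98]
 [101 101 100 101 101  99 100  96  91 114  94  71 131  96  47 125  93  52
  105  91  76  91  88  87]
 [ 93  92  90  92  92  90  93  89  84 104  88  68 117  89  56 108  84  59
   85  77  72  73  76  82]
 [ 86  83  84  84  81  82  87  82  82  90  82  76  96  84  75  85  79  79
   65  70  89  55  68  94]
 [ 85  81  84  85  82  84  86  82  84  88  85  85  89  84  87  81  80  91
   58  71  98  50  70 103]]
```

>>> send_rows:
  plan:
    - [-0.3,2,0,0,0]
    - [0,2,0,0,0]
    - [0,2,0,0,0]
    - [0,2,0,0,0]
    - [0,2,0,0,0]
    - [0,1.3,0,0,0]
    - [0,0,0,0,0]
    - [0,0,0,0,0]

```text
clock: 11.3
tcp_pos: [0.6076, 0.232, 0.214]
orientation: [-1.272, 1.104, -1.105]
contact_force: [0.0, 0.3, -1.2]
grip_width: 0.0136
```

```bash
python3 -c "
from h import *
need([.6073,.2294,.213],-82)"; python3 shot.py p2 240 100 100 120 4 170 120 80 100 5
```

```text
t 11.3 tcp [0.6076 0.232  0.214 ] yaw -81.9 need cm [ 0.25  0.1  -0.07] spin 0.1 w 0.0136 F [ 0.   0.3 -1.2] q7 -1.48 tilt [ 0.001  0.    -1.   ]
(500, 808, 3)
t 11.4 tcp [0.6076 0.2321 0.2142] yaw -81.9 need cm [41.41 -3.6  -3.63] spin -21.9 w 0.0137 F [ 0.2  0.5 -0.9] q7 -1.48 tilt [ 0.001  0.001 -1.   ]
```

View pics/z_p2.png

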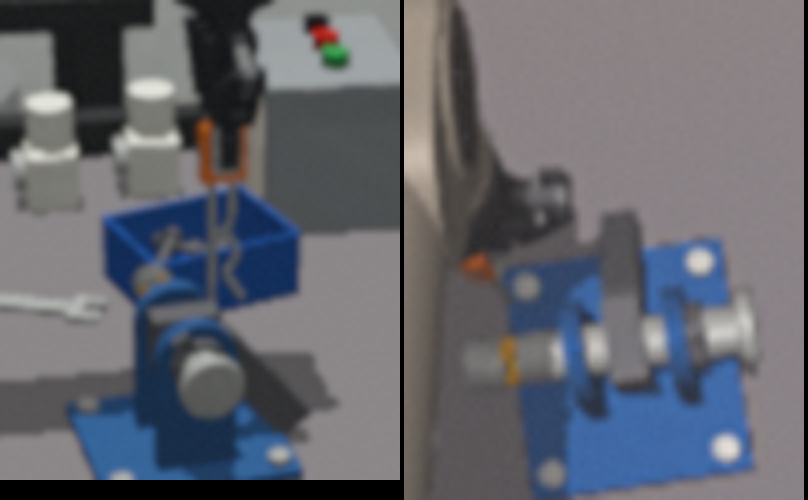

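>>> send_rows:
  plan:
    - [0.2,0,-0.4,0,0]
    - [0,0,-0.4,0,0]
    - [0,0,-0.4,0,0]
    - [0,0,-0.4,0,0]
    - [0,0,-0.3,0,0]
  force: 20

```text
clock: 12.02
tcp_pos: [0.5882, 0.2274, 0.2133]
orientation: [-1.273, 1.104, -1.104]
contact_force: [-0.6, 0.3, -0.9]
grip_width: 0.0138
```

>>> send_rows:
  plan:
    - [0,0,-0.2,0,0]
    - [0,0,-0.2,0,0]

```text
clock: 12.28
tcp_pos: [0.5846, 0.2268, 0.2133]
orientation: [-1.272, 1.104, -1.104]
contact_force: [1.6, 1.1, -1.2]
grip_width: 0.0134
```

>>> send_rows:
  plan:
    - [0,0,-0.2,0,0]
    - [0,0,-0.2,0,0]

```text
clock: 12.52
tcp_pos: [0.5817, 0.2266, 0.2139]
orientation: [-1.27, 1.102, -1.105]
contact_force: [3.5, 1.5, -1.1]
grip_width: 0.0133
```

>>> send_rows:
  plan:
    - [0,0,-0.2,0,0]
    - [0,0,-0.2,0,0]

```text
clock: 12.78
tcp_pos: [0.5771, 0.2259, 0.2137]
orientation: [-1.271, 1.103, -1.105]
contact_force: [5.6, 0.9, 0.2]
grip_width: 0.0135
```

>>> send_rows:
  plan:
    - [0,0,-0.2,0,0]
    - [0,0,-0.2,0,0]

```text
clock: 13.02
tcp_pos: [0.5727, 0.2253, 0.2134]
orientation: [-1.272, 1.104, -1.104]
contact_force: [3.7, 2.2, 0.7]
grip_width: 0.0137
```

>>> send_rows:
  plan:
    - [0,0,-0.4,0,0]
    - [0,0,-0.4,0,0]
    - [0,0,-0.4,0,0]
    - [0,0,-0.4,0,0]
    - [0,0,-0.4,0,0]
    - [0,0,0,0,0]

```text
clock: 13.78
tcp_pos: [0.5524, 0.2221, 0.2134]
orientation: [-1.273, 1.105, -1.104]
contact_force: [3.0, -0.8, -0.0]
grip_width: 0.0137
```

>>> send_rows:
  plan:
    - [0,0,-0.4,0,0]
    - [0,0,-0.4,0,0]
    - [0,0,-0.4,0,0]
    - [0,0,-0.4,0,0]
    - [0,0,-0.4,0,0]
    - [0,0,-0.3,0,0]
    - [0,0,0,0,0]

```text
clock: 14.65
tcp_pos: [0.5297, 0.2189, 0.2134]
orientation: [-1.273, 1.105, -1.104]
contact_force: [2.7, -0.3, 1.2]
grip_width: 0.0135
```

```bash
python3 shot.py p3 220 100 100 120 4 170 120 80 100 5
```

```text
(500, 808, 3)
t 14.75 tcp [0.5298 0.219  0.2133] yaw -81.9 need cm [41.21 -3.68  4.24] spin -21.9 w 0.0132 F [2.3 1.5 0.6] q7 -1.53 tilt [-0.001  0.    -1.   ]
```

View pics/z_p3.png

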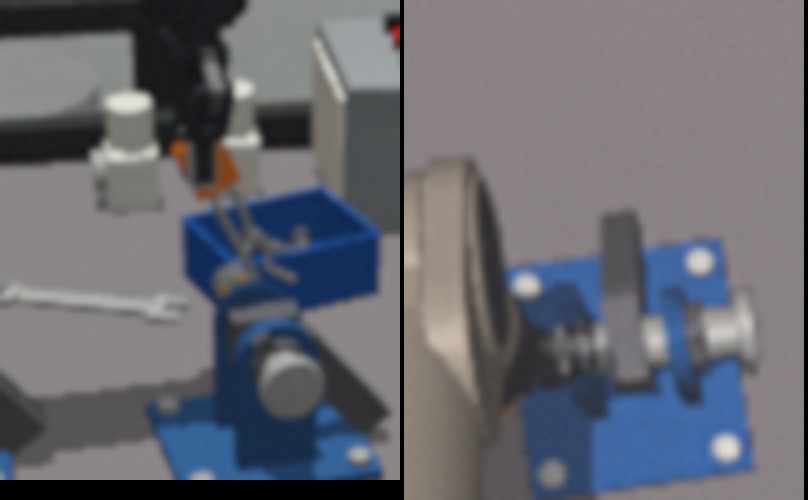

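>>> send_rows:
  plan:
    - [0,-1,0.3,0,0]
    - [0,-1.5,0.3,0,0]
    - [0,-1.5,0,0,0]
    - [0,-1,0,0,0]
    - [0,0,-1,0,0]
    - [0,0,-1.5,0,0]
    - [0,0,-1,0,0]
    - [0,0,-0.6,0,0]
    - [0,0,0,0,0]
  force: 40

```text
clock: 15.88
tcp_pos: [0.4949, 0.2142, 0.2633]
orientation: [-1.273, 1.104, -1.103]
contact_force: [0.4, -0.0, -0.8]
grip_width: 0.0133
```

```bash
python3 -c "
from h import *
need([.4941,.2186,.2477],-82)"; python3 shot.py p4 220 100 100 120 4 160 130 80 100 5
```

```text
t 15.88 tcp [0.4949 0.2142 0.2633] yaw -81.9 need cm [-0.44  1.56 -0.02] spin 0.1 w 0.0133 F [ 0.4 -0.  -0.8] q7 -1.63 tilt [-0.  0. -1.]
(500, 808, 3)
t 15.97 tcp [0.4956 0.2142 0.2634] yaw -81.9 need cm [41.23  1.34  7.69] spin -21.9 w 0.0136 F [-0.6 -0.3 -1.2] q7 -1.63 tilt [ 0.  0. -1.]
```

View pics/z_p4.png

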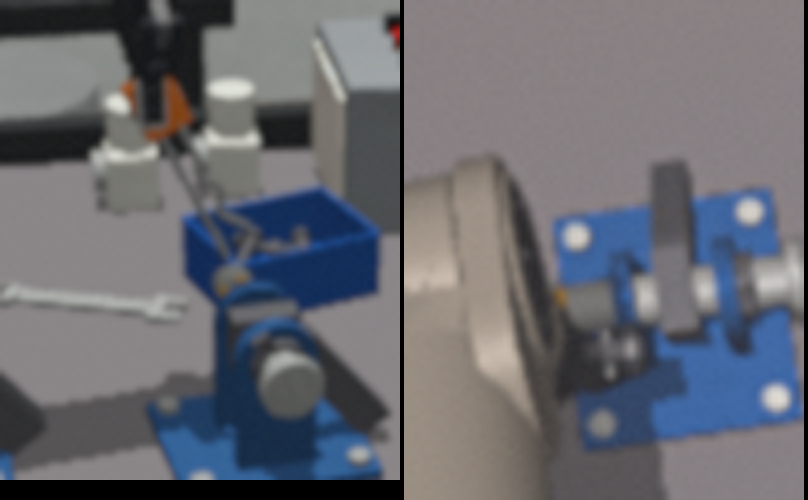

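```bash
cat >> h.py <<'E'
PH=np.radians(8.1);EX=np.array([np.cos(PH),np.sin(PH),0]);EY=np.array([-np.sin(PH),np.cos(PH),0])
def onplane(n,uv,P0):
    (f,cx,cy),T=K[n];T=np.array(T);d=T[:3,:3]@np.array([(uv[0]-cx)/f,(uv[1]-cy)/f,1]);o=T[:3,3]
    X=o+d*((P0-o)@EY)/(d@EY);return X,np.array([(X-P0)@EX,X[2]-P0[2]])*1000
E
python3 - <<'E'
from h import *
P=np.array([.4953,.2142,.2683])
s=cv2.imread("pics/side_p4.png")
cv2.imwrite("pics/leg.png",cv2.resize(s[125:180,250:295],None,fx=12,fy=12,interpolation=cv2.INTER_CUBIC))
for th in(22,26,30,34):
    t=np.radians(th);xc=np.cos(t)*EX+[0,0,np.sin(t)];zc=-np.sin(t)*EX+[0,0,np.cos(t)]
    print(th,[proj("side",P-.008*xc-d*zc).round(1)[0].tolist() for d in(.0295,.09,.1445)])
E
```

```text
22 [[259.0, 133.7], [267.3, 150.8], [274.5, 165.5]]
26 [[259.7, 133.5], [269.3, 150.0], [277.5, 164.0]]
30 [[260.4, 133.3], [271.2, 148.9], [280.4, 162.3]]
34 [[261.1, 133.0], [273.1, 147.8], [283.3, 160.5]]
```

View pics/leg.png

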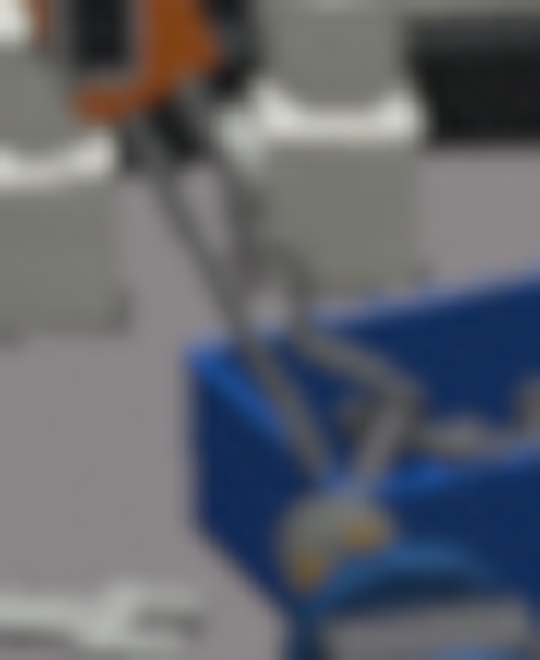

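```bash
python3 - <<'E'
from h import *
s=cv2.imread("pics/side_p4.png").astype(float).mean(2)
pts=[]
for v in range(139,154):
    # expected u by line
    ue=261.2+.53*(v-135)
    u=np.arange(int(ue)-4,int(ue)+5);w=s[v,u]
    a=np.interp(u,[u[0],u[-1]],[w[0],w[-1]])
    print(v,w.astype(int).tolist(),u[0])
E
```

```text
139 [120, 94, 92, 90, 84, 84, 101, 117, 115] 259
140 [120, 122, 120, 109, 94, 97, 118, 131, 128] 259
141 [131, 133, 123, 103, 97, 116, 131, 129, 111] 260
142 [132, 136, 130, 113, 98, 106, 124, 128, 112] 260
143 [136, 134, 124, 105, 99, 115, 125, 115, 93] 261
144 [136, 136, 130, 115, 100, 107, 122, 119, 99] 261
145 [136, 134, 127, 112, 102, 113, 115, 98, 86] 262
146 [136, 134, 123, 105, 101, 105, 95, 85, 86] 263
147 [136, 135, 130, 114, 98, 98, 95, 88, 89] 263
148 [136, 134, 123, 104, 96, 96, 93, 95, 103] 264
149 [136, 135, 130, 114, 96, 94, 99, 110, 118] 264
150 [136, 134, 123, 102, 94, 107, 123, 131, 121] 265
151 [136, 136, 129, 112, 96, 104, 123, 130, 120] 265
152 [135, 132, 119, 97, 94, 109, 112, 103, 88] 266
153 [127, 121, 109, 89, 82, 89, 86, 76, 76] 266
```

>>> send_rows:
  plan:
    - [-0.45,0.5,0.1,0,0]
    - [0,0.6,0.1,0,0]
    - [0,0.4,0,0,0]
    - [0,0,0,0,0]
    - [0,0,0,0,0]

```text
clock: 16.6
tcp_pos: [0.4969, 0.2187, 0.2483]
orientation: [-1.273, 1.104, -1.105]
contact_force: [-0.1, 0.4, -1.0]
grip_width: 0.0136
```

```bash
cat >> h.py <<'E'
PIN=np.array([.5598,.2218,.1])
def rel():
    o,M=st();d=o["tcp_pos"]-PIN;print("t",round(o["clock"],2),"xi",round(d@EX*1e3,1),"s",round(d@EY*1e3,1),"Pz",round(d[2]*1e3+5,1),"F tool x,y,z",(o["contact_force"]@M).round(1),"w",round(o["grip_width"],4),"mom",o["moment"].round(2))
E
python3 -c "
from h import *
rel()";python3 shot.py p5 250 130 45 50 12 160 130 80 100 3
```

```text
t 16.6 xi -62.7 s 5.8 Pz 153.3 F tool x,y,z [-0.4  1.  -0.1] w 0.0136 mom [-0.    0.    0.01]
(600, 788, 3)
t 16.7 tcp [0.4969 0.2188 0.2485] yaw -81.9 need cm [41.65 -0.16  7.51] spin -21.9 w 0.0138 F [-0.1  0.3 -1. ] q7 -1.62 tilt [ 0.  0. -1.]
```

View pics/z_p5.png

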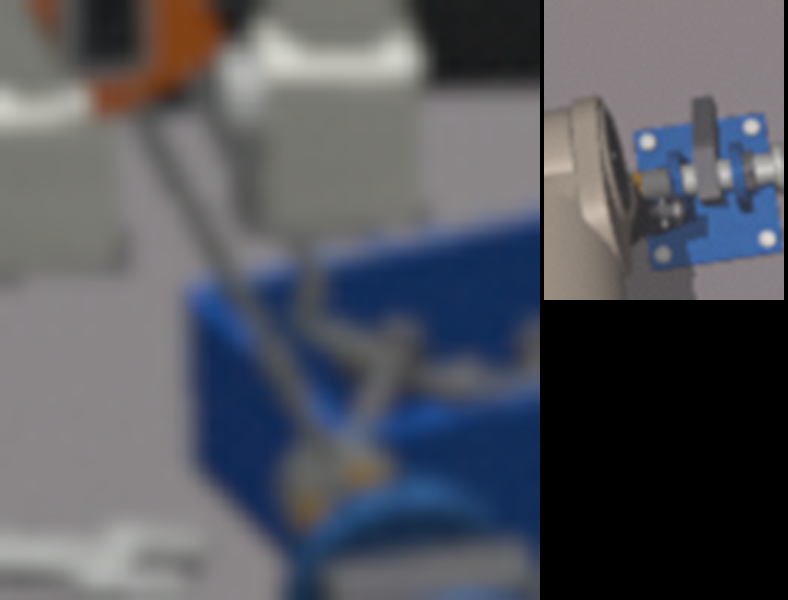

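>>> send_rows:
  plan:
    - [0,0.18,0.08,0,0]
    - [0,0.18,0.09,0,0]
    - [0,0.18,0.08,0,0]
    - [0,0,0,0,0]

```text
clock: 17.2
tcp_pos: [0.4992, 0.2191, 0.2427]
orientation: [-1.273, 1.104, -1.104]
contact_force: [0.1, -0.3, -0.3]
grip_width: 0.0137
```

>>> send_rows:
  plan:
    - [0,0.09,0.04,0,0]
    - [0,0.09,0.04,0,0]
    - [0,0,0,0,0]

```text
clock: 17.58
tcp_pos: [0.5, 0.2193, 0.241]
orientation: [-1.273, 1.104, -1.104]
contact_force: [-0.2, -0.2, -0.8]
grip_width: 0.0133
```

```bash
python3 -c "
from h import *
rel()"
```

```text
t 17.57 xi -59.5 s 5.9 Pz 146.0 F tool x,y,z [ 0.1  0.8 -0.2] w 0.0133 mom [-0.04  0.02 -0.02]
```

>>> send_rows:
  plan:
    - [0,0.09,0.04,0,0]
    - [0,0.09,0.04,0,0]
    - [0,0,0,0,0]

```text
clock: 17.95
tcp_pos: [0.5004, 0.2193, 0.239]
orientation: [-1.274, 1.105, -1.104]
contact_force: [-1.6, -0.5, -0.7]
grip_width: 0.0138
```

>>> send_rows:
  plan:
    - [0,0.09,0.04,0,0]
    - [0,0.09,0.04,0,0]
    - [0,0,0,0,0]

```text
clock: 18.32
tcp_pos: [0.5012, 0.2194, 0.2371]
orientation: [-1.274, 1.105, -1.104]
contact_force: [-2.3, -1.1, -3.0]
grip_width: 0.0136
```

```bash
python3 -c "
from h import *
rel()"
```

```text
t 18.32 xi -58.3 s 5.9 Pz 142.1 F tool x,y,z [ 0.8  3.  -2.5] w 0.0136 mom [-0.22  0.76  0.03]
```

>>> send_rows:
  plan:
    - [0,0,-0.1,0,0]
    - [0,0.09,0.02,0,0]
    - [0,0.09,0.04,0,0]
    - [0,0,0,0,0]

```text
clock: 18.82
tcp_pos: [0.5014, 0.2194, 0.2356]
orientation: [-1.273, 1.104, -1.104]
contact_force: [-1.7, -1.2, -2.5]
grip_width: 0.0136
```

```bash
python3 -c "
from h import *
rel()";python3 shot.py p6 250 130 45 50 12 160 130 80 100 3
```

```text
t 18.82 xi -58.2 s 5.9 Pz 140.6 F tool x,y,z [ 1.   2.5 -1.9] w 0.0136 mom [-0.19  0.55 -0.08]
(600, 788, 3)
t 18.93 tcp [0.5013 0.2195 0.2357] yaw -81.9 need cm [41.66 -1.43  7.06] spin -21.9 w 0.0133 F [-1.3 -0.1 -1.6] q7 -1.6 tilt [ 0. -0. -1.]
```

View pics/z_p6.png

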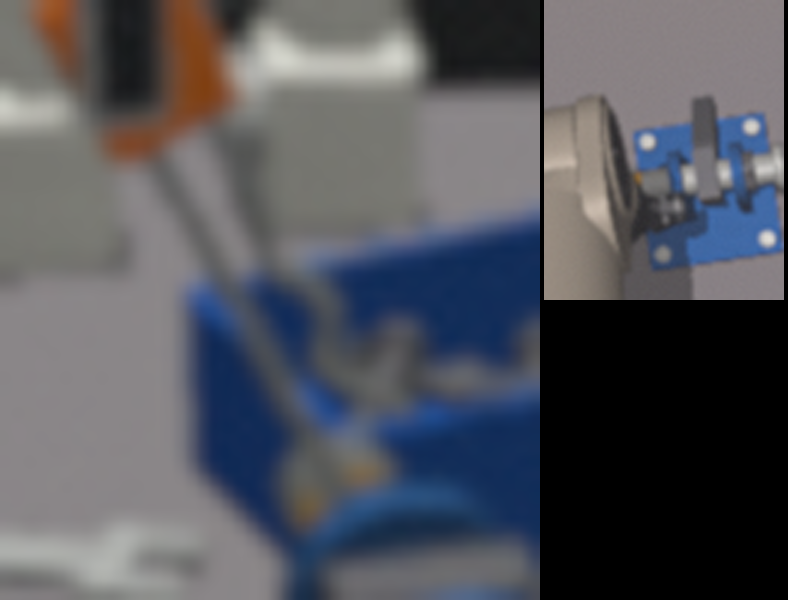

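>>> send_rows:
  plan:
    - [0.05,0.18,0.05,0,0]
    - [0,0.18,0.07,0,0]
    - [0,0,0,0,0]

```text
clock: 19.3
tcp_pos: [0.5028, 0.2193, 0.232]
orientation: [-1.272, 1.104, -1.104]
contact_force: [-1.3, 0.8, -2.1]
grip_width: 0.0134
```

>>> send_rows:
  plan:
    - [0,0.18,0.07,0,0]
    - [0,0.18,0.08,0,0]
    - [0,0,0,0,0]

```text
clock: 19.68
tcp_pos: [0.5042, 0.2194, 0.2284]
orientation: [-1.273, 1.104, -1.105]
contact_force: [-0.3, -0.5, -2.1]
grip_width: 0.0138
```

```bash
python3 -c "
from h import *
rel()"
```

```text
t 19.68 xi -55.4 s 5.4 Pz 133.4 F tool x,y,z [ 0.4  2.1 -0.4] w 0.0138 mom [ 0.    0.22 -0.05]
```

>>> send_rows:
  plan:
    - [0,0.18,0.08,0,0]
    - [0,0.18,0.08,0,0]
    - [0,0.18,0.08,0,0]
    - [0,0.18,0.08,0,0]
    - [0,0,0,0,0]

```text
clock: 20.3
tcp_pos: [0.5073, 0.2198, 0.2212]
orientation: [-1.273, 1.104, -1.105]
contact_force: [-0.4, 0.7, -1.1]
grip_width: 0.0136
```

>>> send_rows:
  plan:
    - [0,0.18,0.08,0,0]
    - [0,0.18,0.08,0,0]
    - [0,0.18,0.08,0,0]
    - [0,0,0,0,0]

```text
clock: 20.8
tcp_pos: [0.5096, 0.2201, 0.2158]
orientation: [-1.273, 1.104, -1.104]
contact_force: [-0.1, -0.1, -1.2]
grip_width: 0.0134
```

```bash
python3 -c "
from h import *
rel()";python3 shot.py p7 250 130 45 50 12 160 130 80 100 3
```

```text
t 20.8 xi -49.9 s 5.4 Pz 120.8 F tool x,y,z [ 0.   1.2 -0.1] w 0.0134 mom [0.   0.04 0.  ]
(600, 788, 3)
t 20.9 tcp [0.5096 0.2201 0.2159] yaw -81.9 need cm [41.61 -3.41  6.23] spin -21.9 w 0.0138 F [-0.9 -0.4 -1.8] q7 -1.57 tilt [ 0.  0. -1.]
```

View pics/z_p7.png

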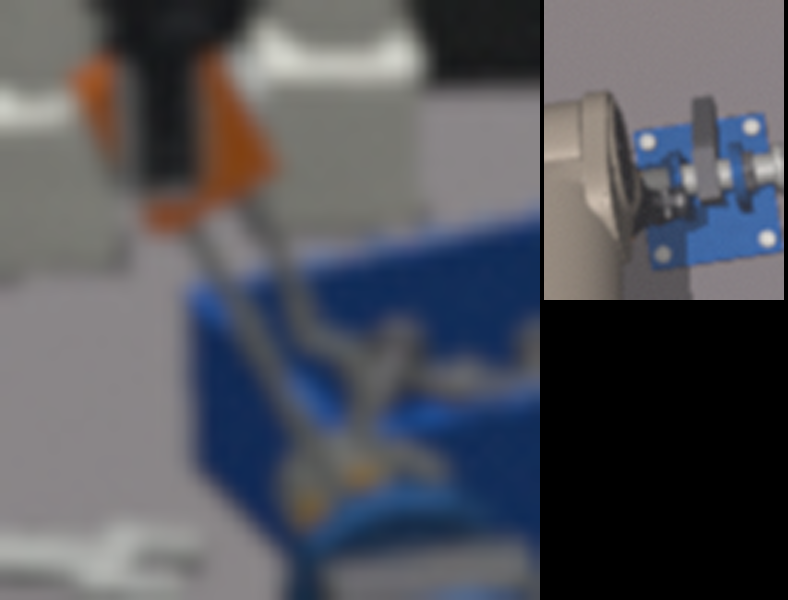

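>>> send_rows:
  plan:
    - [0,0.18,0.08,0,0]
    - [0,0.18,0.09,0,0]
    - [0,0.18,0.08,0,0]
    - [0,0.18,0.09,0,0]
    - [0,0.18,0.08,0,0]
    - [0,0,0,0,0]
  force: 60

```text
clock: 21.65
tcp_pos: [0.5139, 0.2207, 0.2069]
orientation: [-1.273, 1.104, -1.105]
contact_force: [0.6, 0.4, -0.3]
grip_width: 0.0132
```

>>> send_rows:
  plan:
    - [0,0.18,0.08,0,0]
    - [0,0.18,0.09,0,0]
    - [0,0.18,0.08,0,0]
    - [0,0.18,0.09,0,0]
    - [0,0,0,0,0]

```text
clock: 22.28
tcp_pos: [0.5173, 0.2214, 0.1997]
orientation: [-1.272, 1.104, -1.104]
contact_force: [0.0, -0.7, 1.1]
grip_width: 0.0135
```

>>> send_rows:
  plan:
    - [0,0.18,0.08,0,0]
    - [0,0.18,0.09,0,0]
    - [0,0.18,0.08,0,0]
    - [0,0.18,0.09,0,0]
    - [0,0,0,0,0]

```text
clock: 22.9
tcp_pos: [0.5209, 0.2219, 0.1918]
orientation: [-1.272, 1.103, -1.105]
contact_force: [6.4, 1.5, -8.8]
grip_width: 0.0132
```

```bash
python3 -c "
from h import *
rel()";python3 shot.py p8 250 130 45 50 12 160 130 80 100 3
```

```text
t 22.9 xi -38.5 s 5.6 Pz 96.8 F tool x,y,z [-0.6  8.8  6.5] w 0.0132 mom [ 0.44 -1.35  0.01]
(600, 788, 3)
t 23.0 tcp [0.5209 0.2219 0.1917] yaw -81.9 need cm [41.63 -5.79  5.09] spin -21.9 w 0.0136 F [ 5.3  1.9 -9. ] q7 -1.53 tilt [ 0.002 -0.001 -1.   ]
```

View pics/z_p8.png

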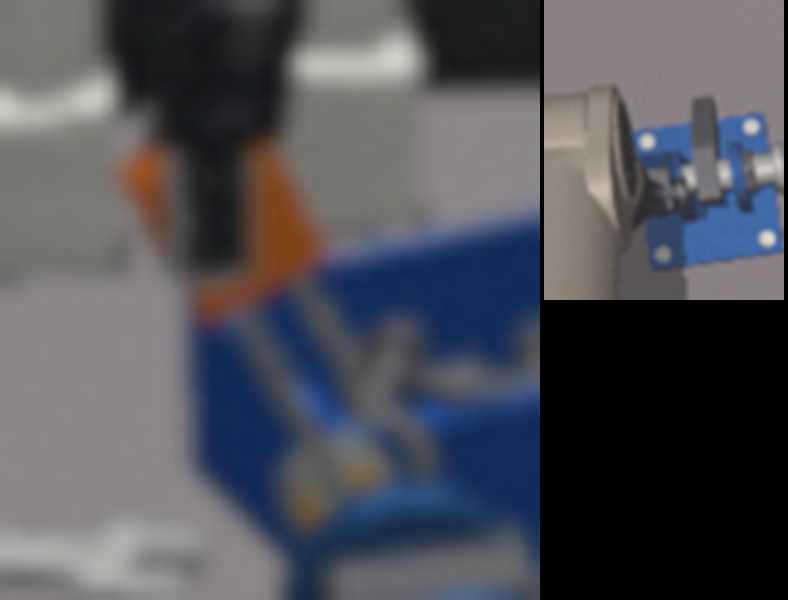

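>>> send_rows:
  plan:
    - [0,0.18,0.08,0,0]
    - [0,0.18,0.09,0,0]
    - [0,0.18,0.08,0,0]
    - [0,0.18,0.09,0,0]
    - [0,0,0,0,0]

```text
clock: 23.62
tcp_pos: [0.524, 0.2222, 0.1847]
orientation: [-1.273, 1.103, -1.105]
contact_force: [4.4, 0.2, -6.4]
grip_width: 0.0137
```

>>> send_rows:
  plan:
    - [0,0.18,0.08,0,0]
    - [0,0.18,0.09,0,0]
    - [0,0,0,0,0]

```text
clock: 24.0
tcp_pos: [0.5254, 0.2224, 0.1814]
orientation: [-1.273, 1.104, -1.104]
contact_force: [2.5, -0.2, -2.5]
grip_width: 0.0135
```

```bash
python3 -c "
from h import *
rel()"
```

```text
t 24.0 xi -34.0 s 5.4 Pz 86.4 F tool x,y,z [0.5 2.5 2.4] w 0.0135 mom [ 0.13 -0.68 -0.  ]
```

>>> send_rows:
  plan:
    - [0,0.09,0.05,0,0]
    - [0,0.09,0.05,0,0]
    - [0,0,0,0,0]
    - [0,0,0,0,0]

```text
clock: 24.5
tcp_pos: [0.5261, 0.2225, 0.1798]
orientation: [-1.273, 1.105, -1.104]
contact_force: [0.3, -0.0, -0.9]
grip_width: 0.0134
```

```bash
python3 -c "
from h import *
rel()";python3 shot.py p9 250 130 45 50 12 160 130 80 100 3
```

```text
t 24.5 xi -33.2 s 5.4 Pz 84.8 F tool x,y,z [0.1 0.9 0.3] w 0.0134 mom [-0.05  0.08 -0.07]
(600, 788, 3)
t 24.6 tcp [0.5263 0.2225 0.1798] yaw -81.9 need cm [41.61 -7.02  4.55] spin -21.9 w 0.0132 F [-0.1 -0.5 -0.8] q7 -1.51 tilt [-0.001 -0.    -1.   ]
```

View pics/z_p9.png

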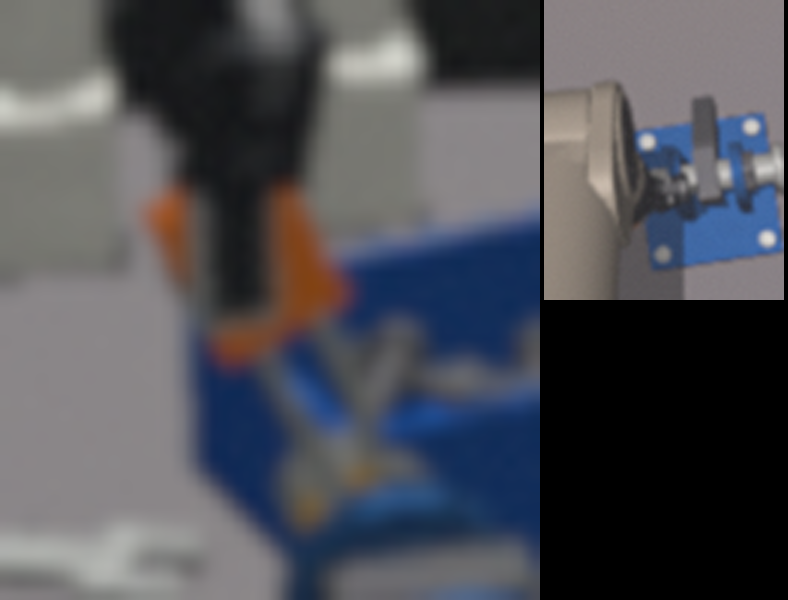

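>>> send_rows:
  plan:
    - [0,0,0,0,0.3]
    - [0,0,0,0,0.5]
    - [0,0,0,0,0.5]
    - [0,0,0,0,0.5]
    - [0,-1,0,0,0.5]
    - [0,-2,0,0,0.5]
    - [0,-3,0,0,0.5]
    - [0,-3,0,0,0.5]
    - [0,-3,0,0,0.5]
    - [0,-2,-3,0,0.5]
    - [0,0,-3,0,0.5]
    - [0,0,0,0,0.5]

```text
clock: 26.1
tcp_pos: [0.466, 0.2139, 0.3211]
orientation: [-1.271, 1.105, -1.101]
contact_force: [0.7, -0.2, 0.9]
grip_width: 0.0427
```

>>> send_rows:
  plan:
    - [5,0,0,0,0.5]
    - [5,0,0,0,0.5]
    - [5,0,0,0,0.5]
    - [5,0,0,0,0.5]
    - [5,0,0,0,0.5]
    - [3,0,0,0,0.5]
    - [0,0,0,0,0.5]
    - [0,0,0,0,0.5]

```text
clock: 27.1
tcp_pos: [0.5071, -0.0626, 0.3202]
orientation: [-1.273, 1.104, -1.104]
contact_force: [0.2, 1.2, 0.6]
grip_width: 0.0428
```

```bash
python3 -c "
from h import *
rel()";python3 shot.py p10 245 125 60 70 8 175 155 60 60 5
```

```text
t 27.1 xi -92.3 s -274.1 Pz 225.2 F tool x,y,z [-1.2 -0.6  0.4] w 0.0428 mom [ 0.04  0.   -0.02]
(560, 788, 3)
t 27.2 tcp [ 0.5069 -0.0617  0.3199] yaw -81.8 need cm [13.77  6.99 10.45] spin -21.8 w 0.043 F [ 0.7 -1.  -0.5] q7 -1.18 tilt [-0.  0. -1.]
```

View pics/z_p10.png

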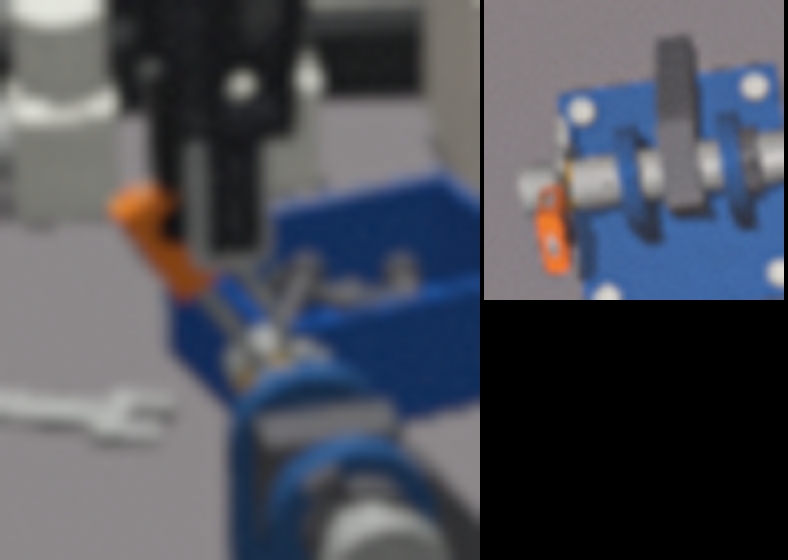

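>>> send_rows:
  plan:
    - [5,-1,-1,0,0.5]
    - [5,-1,-1,0,0.5]
    - [5,0,-1,0,0.5]
    - [5,0,-1,0,0.5]
    - [0,0,0,0,0.5]
    - [0,0,0,0,0.5]

```text
clock: 27.95
tcp_pos: [0.4958, -0.2654, 0.3396]
orientation: [-1.273, 1.104, -1.102]
contact_force: [0.1, 0.4, 0.1]
grip_width: 0.0427
```

```bash
python3 shot.py p11 245 130 55 50 10 178 165 45 55 5; python3 - <<'E'
from h import *
for th in(24,30,36,40):
  for s in(.0055,):
    t=np.radians(th);xc=np.cos(t)*EX+[0,0,np.sin(t)];zc=-np.sin(t)*EX+[0,0,np.cos(t)]
    pin=PIN+s*EY;g=pin+.086*zc+.008*xc
    print(th,[(n,proj(n,[g,g+.02*zc,g-.026*zc,pin-.055*zc]).round(1).tolist()) for n in("side","top")])
s=cv2.imread("pics/side_p11.png");t=cv2.imread("pics/top_p11.png")
for n,im,(x0,y0,x1,y1) in(("side",s,(240,130,290,180)),("top",t,(178,180,205,215))):
    h=cv2.cvtColor(im,cv2.COLOR_BGR2HSV)[y0:y1,x0:x1].astype(int);m=(h[...,0]<13)&(h[...,1]>130);y,x=np.nonzero(m);print(n,len(x),x.mean()+x0,y.mean()+y0,x.min()+x0,x.max()+x0,y.min()+y0,y.max()+y0)
E
```

```text
(500, 783, 3)
t 28.05 tcp [ 0.4962 -0.2645  0.3397] yaw -81.7 need cm [-6.11  8.97 14.42] spin -21.7 w 0.0429 F [-0.1  0.6  0.1] q7 -0.71 tilt [-0.     0.001 -1.   ]
24 [('side', [[270.7, 149.9], [267.8, 144.4], [274.3, 156.8], [287.3, 186.7]]), ('top', [[188.2, 196.9], [187.6, 198.9], [189.0, 194.4], [192.6, 186.9]])]
30 [('side', [[267.9, 151.2], [264.4, 146.2], [272.4, 157.7], [288.8, 185.7]]), ('top', [[188.8, 200.0], [188.3, 202.8], [189.4, 196.6], [192.3, 185.1]])]
36 [('side', [[265.3, 152.9], [261.2, 148.3], [270.5, 158.7], [290.3, 184.7]]), ('top', [[189.4, 203.0], [189.1, 206.5], [189.8, 198.7], [191.9, 183.4]])]
40 [('side', [[263.6, 154.1], [259.2, 149.9], [269.3, 159.5], [291.3, 183.9]]), ('top', [[189.8, 205.0], [189.6, 208.8], [190.1, 200.0], [191.7, 182.3]])]
side 11 261.3636363636364 151.0909090909091 260 262 149 153
top 68 188.8235294117647 201.08823529411765 186 191 192 209
```

View pics/z_p11.png

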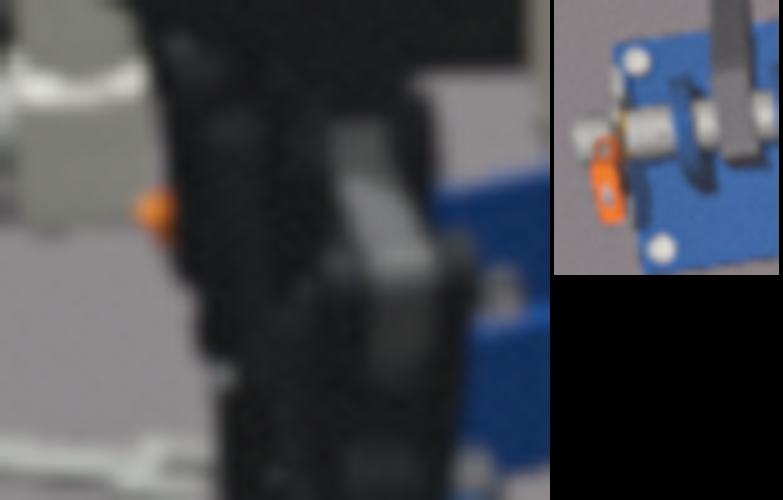

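>>> send_rows:
  plan:
    - [0,0,4,0,0.5]
    - [0,0,5,0,0.5]
    - [0,0,5,0,0.5]
    - [0,0,4,0,0.5]
    - [0,0,0,0,0.5]
    - [0,0,0,0,0.5]

```text
clock: 28.8
tcp_pos: [0.6732, -0.2401, 0.3397]
orientation: [-1.274, 1.104, -1.103]
contact_force: [-0.8, 1.3, 0.4]
grip_width: 0.0426
```

```bash
python3 shot.py p12 245 130 55 60 10 178 165 45 55 5; python3 - <<'E'
from h import *
s=cv2.imread("pics/side_p12.png");t=cv2.imread("pics/top_p12.png")
for n,im,(x0,y0,x1,y1) in(("side",s,(240,130,290,180)),("top",t,(178,180,205,215))):
    h=cv2.cvtColor(im,cv2.COLOR_BGR2HSV)[y0:y1,x0:x1].astype(int);m=(h[...,0]<13)&(h[...,1]>130);y,x=np.nonzero(m);print(n,len(x),x.mean()+x0,y.mean()+y0,x.min()+x0,x.max()+x0,y.min()+y0,y.max()+y0)
E
```

```text
(600, 783, 3)
t 28.9 tcp [ 0.6726 -0.2412  0.3404] yaw -81.9 need cm [-6.35  9.04 -3.4 ] spin -21.9 w 0.0425 F [ 0.1 -0.9 -0.5] q7 -0.78 tilt [ 0.  0. -1.]
side 94 267.78723404255317 153.45744680851064 260 275 145 161
top 69 188.81159420289856 201.05797101449275 186 191 192 209
```

View pics/z_p12.png

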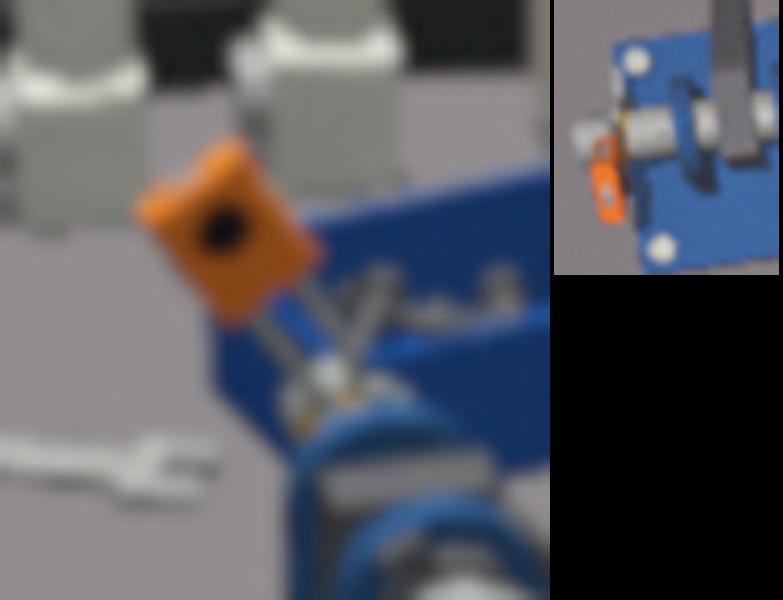

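View pics/top_p12.png

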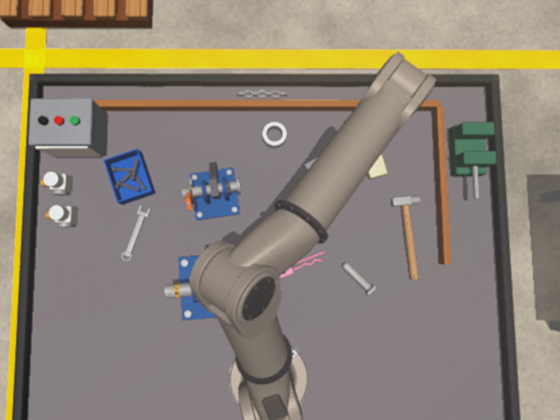

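The bystanders in view are where they were. The clip's grip is at top (189,201), across the small clevis's pin, and the arm is clear.

```bash
python3 -c "
from bench import r
print(r.hand_in())"
```

```text
the job is handed in; nothing more can be done
None
```

The R-clip is locked on the pin of the smaller clevis, and I handed the job in at about 29 s of the 64 s allowed.

**How it went:**
- **Tilting the clip:** The tool can only point straight down, so I lifted the clip from its stand and swung it in a light 20 N grip. I did this by drawing the bare side of its leg against the pin until it leaned about 25°.
- **Finding the hole:** From its brass ring I judged the hole to be about 6 mm towards the pin's free end. The leg touched the hole wall once, at about 3 N. I moved it back about 1 mm and it then fed through.
- **Closing the bow:** The bow snapped over the pin and pulled the clip in with about 9 N, falling to zero at the home position, where I let go.

**Last checks:**
- **Seat and lean:** After release, both cameras matched a fully seated clip to about 2 mm. It leaned about 32°, so it settled to the hole's own angle. My earlier estimate from the brass ring, about 25°, was too low.
- **Camera agreement:** The two cameras disagreed by about 4 mm on where the clevis is; touching the pin agreed with the top one.
- **Not measured:** I judged the bow closed from the force falling away and from the picture, not by measuring its angle.
- **Other things on the cart:** Those visible in the last top picture had not moved. The arm hid the eyebolt and most of the stand in that picture, so I did not recheck them.

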